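Load a filter holder, pin its lid and hold it shut

TASK

Load the hinged filter holder: lay the solid filter disc centred on the round seat and the sealing ring centred on top of the disc, letting go of each. Swing the lid down onto them, then take the locking pin from its stand, push it down through the lid's hole into the latch post until its collar bears on the lid, and press the lid fully shut with it. The springs will lift the lid again, so finish while still gripping the pin and pressing it down, so that I can tighten the thumbscrew; leave the other bench items where they are.

Things in the scene. Friction and masses are not known exactly. Their poses are not given: they have to be found in the camera images.
- holder: the steel filter holder, fixed to the bench, about 165 mm long. Origin on the bench top under the centre of the seat; its +x points from the seat to the hinge (the far side from the robot), -x to the latch post. A round body of radius 51 mm and height 30 mm carries the seat; an outlet barb sticks out to -y
- seat (a point): centre of the top of the round seat, a perforated pedestal of diameter 50 mm that stands 12 mm above the round body; its top is 42 mm above the bench. The disc and the ring have the same diameter as the seat
- post_hole (a point): centre of the mouth of the hole in the latch post, 62 mm above the bench, 75 mm from the seat towards holder -x. The hole is vertical, 12 mm in diameter, 44 mm deep, with a chamfer of 2 mm. The post is 32 by 34 mm
- hinge (a point): point on the lid's hinge axis, 72 mm from the seat centre towards holder +x, 66 mm above the bench; the axis lies along holder y
- lid (a joint): angle of the lid in rad: 0 fully shut (level), growing as it opens up and away from the latch post, 1.57 upright, end stop 2.15. Starts leaning back past upright (1.88 to 2.1). The stiff hinge stays put when upright (about 1 N at the free end moves it); below about 0.7 the lid sinks slowly by itself and comes to rest on the ring at about 0.03 to 0.07, held up by the sprung pressure plate
- lid_hole (a point): centre of the hole in the lid's lug, on its outer (upper) face, 147 mm from the hinge axis; z is the lid's outward normal. Through hole, 13 mm in diameter, in the 10 mm thick lug; it lies over the post's hole when the lid is shut. From the resting lid, about 5 N downward here shuts it fully
- lid_edge (a point): middle of the lid's free end, 164 mm from the hinge axis. The lid is a round steel cover, radius 45 mm, 12 mm thick, centred 72 mm from the axis, with a lug 34 mm wide and 10 mm thick towards the free end. Shut, the cover spans 64 to 76 mm above the bench and the lug 64 to 74 mm. An inlet barb stands 28 mm up from the middle of the cover
- platen: pressure plate under the lid, diameter 44 mm, on springs (3 N at first touch of the ring, about 10 N with the lid fully shut). Origin in the middle of its lower face; it lies over the seat when the lid is down
- disc_center (a point): centre of the filter disc, a solid dark grey sintered steel disc, diameter 50 mm, 6 mm thick, about 55 g, lying flat on the bench (centre 3 mm up)
- ring_center (a point): centre of the sealing ring, a rigid black flat ring, outer diameter 50 mm, inner 36 mm, 6 mm thick, about 20 g, lying flat on the bench (centre 3 mm up)
- pinstand: aluminium stand for the pin, fixed, 44 by 44 mm, 50 mm tall, origin under its centre; the pin hangs in its vertical hole (15 mm) by the collar
- pin_grip (a point): point on the axis of the locking pin's grip, 75 mm above the pin's tip; z points up the pin. The grip is a round steel barrel of diameter 18 mm from 53 to 91 mm above the tip; under it a collar of diameter 24 mm from 48 to 53 mm; under that the shank of diameter 10 mm, its last 6 mm tapered to 6 mm
- pin: the whole locking pin, about 90 g, 91 mm long; origin at the tip, z up the pin. It stands upright in its stand at the start
- pin_tip (a point): the lower end of the pin's shank
- vial1: bystander, not needed: small amber sample vial, 28 mm wide, 55 mm tall
- vial2: bystander, not needed: small amber sample vial, 28 mm wide, 55 mm tall
- petri: bystander, not needed: closed flat dish, 90 mm wide, 17 mm tall
- beaker: bystander, not needed: glass beaker, 72 mm wide, 95 mm tall
- reagent: bystander, not needed: glass bottle with a screw cap, 68 mm wide, 150 mm tall
- spatula: bystander, not needed: flat steel spatula lying down, 185 mm long along its x
- marker: bystander, not needed: marker pen lying down, 125 mm long along its x
Mind the look-alikes: they are no part of the job. Of the things that look like the pin, take the one that is nearest to the robot's base at the start.

How it is judged:
By the outcome, as a careful person would: the job done as asked, in the order asked, and still so for the second after the job is handed in, while the arm keeps its last pose, push and grip.
It also fails if it takes over 72 s, if anything falls off the work surface, if the arm or the gripper's body presses on something with over 40 N, if the wrist force passes 120 N, or if a joint passes its speed limit or range.

ROBOT

A 7-joint arm with a two-finger parallel gripper is mounted at the origin on the work surface. World frame = base frame: x ahead of the robot, y to its left, z up, the work surface at z = 0. Lengths are in m, angles in rad, forces in N, time in s.
With the tool pointing down it reaches from about 0.425 to 0.875 m from the base axis. Payload 9.9 kg.
Tool frame: the origin (TCP) lies midway between the tips of the shut fingers; the grasp point (between the pads) lies 19 mm behind it; z points along the fingers, y is the direction in which the jaws open and shut (so a half turn about z gives the same grasp; the last joint's range is limited). The gripper opens to 85 mm and grips with 20 to 120 N. Pads are 22 mm wide; open, the fingers measure 114 mm over their backs; the gripper's body (76 mm by 85 mm) begins 54 mm behind the grasp point. The pads swing forward as they close: fully open they stand 13 mm farther back than shut.
Start: joints at [-1.358, 0.576, 0.025, 1.437, -0.015, 1.129, -0.057], TCP at [0.197, 0.645, 0.202] pointing down, gripper open.
Joint ranges: [-2.76, 2.76], [-0.34, 2.15], [-1.52, 1.57], [0.19, 2.46], [-1.09, 4.23], [0.17, 1.99], [-2.82, 2.82]. Speed limits (rad/s): [2.22, 2.22, 3.01, 3.01, 3.14, 3.14, 3.14].

INTERFACE

Orientations are given as a unit quaternion [w, x, y, z].
In Python, from bench import manip gives the robot as it stands.
- The arm moves only by the tool step_arm, never from a script. Its argument "plan" is a list of rows, each a list of 6 numbers: the shift along the tool's x, y, z in mm, then the turn, a rotation vector about the tool's x, y, z in degrees. In form: [[x, y, z, wx, wy, wz], ...]. A call has 1 to 10 rows; each row is the pose to reach, as a shift and turn from the pose measured when the call began, along the tool's axes at that moment; what a row does not reach only later rows make up. A row lasts 1/10 s, in which the tool goes at most 50 mm and 8.59 degrees, less where a joint would pass 70% of its speed; a pose out of reach is approached as far as the arm can. A call with a gripper value outside its range is refused whole. "claw" is the closure in counts, from 0 (fully open) to 255 (shut), set as the call begins (left out, the last holds). The fingers move at their own pace and stop on an object; "newtons" is the grip in N (left out, the last holds). Time passes only in rows, so rows that repeat a pose let the fingers close. It gives the time, the measured TCP pose, the force and the opening at its end, in the units of the state.
- manip.get_state(): the state, without advancing time (a new reading comes with each control period).
- manip.read_camera(name): name is "scene" or "top" or "wrist"; returns a dict with "pixels" (400x640x3 uint8, red, green, blue), "mtx" (3x3 intrinsics, pixels), "cam_to_world" (4x4, takes a point from camera to world coordinates). Camera axes: x right, y down, z forward; pixel columns grow to the right and rows downward; lengths in m; the calibration is good to about 2 mm. A picture is of the moment at which its call begins. There is no depth.
- manip.sign_off(): hands the job in, once; it reports no verdict.
Trained networks look in the newest picture that a camera, given by its name, has taken for a name from the list of things; names that differ only in an ending like _2 or _b are one class to them, and where a whole thing is asked for, a point or a joint stands for the part that bears it (a point fixed in the world has none). Each returns a list of dicts, best first, with "p" (0 to 1); they miss things now and then, are a little off and sometimes report something else, mostly with a low value. They report only what shows in the picture. A call takes as long as a camera call. They do not tell look-alikes from the thing itself.
- manip.search_frame(camera, label): "bbox" ([centre column, centre row, width, height] in pixels, round what is visible of it).
- manip.spot_point(camera, label): "pixel" ([column, row] in pixels: a listed point, or the origin of a listed thing).
The state is a dict: "clock": time; "joint_pos": joint angles; "joint_vel": joint speeds; "effort": joint torques, N m; "tool_pos": TCP position; "eef_rot": TCP orientation; "wrist_force": force on the tool from outside, world axes, zero at the start; "torque": the same for the moment, N m; "gripper_width": finger opening in m.
Only numpy, scipy, OpenCV 4.12 (cv2) and the standard library are available. Lean on these libraries where they do the work, as an engineer would, in place of code of your own. Each camera call takes 0.05 s, during which the arm holds its last target.

## Working session

There is one attempt and no reset: what is moved stays moved. The work goes in short steps, Python scripts to look and compute and a tool call to move; the robot and the scene stay as the last step left them, time stands still between calls to the robot, and variables do not carry over. Pictures are saved under pics/ and viewed, and the job is handed in when it is done.

Besides the shell and the picture viewer there is one more tool, called after "Emit:" by a JSON object that holds its "fn" and its "kwargs". step_arm: Moves the arm, as the interface text tells. Its arguments: {"type":"object","properties":{"plan":{"type":"array"},"claw":{"type":"number"},"newtons":{"type":"number"}},"required":["plan"]}

```bash
mkdir -p pics; ls; cat > h.py <<'E'
import numpy as np, cv2
from bench import manip
from scipy.spatial.transform import Rotation as R
def snap(name,fn=None):
    c=manip.read_camera(name)
    if fn: cv2.imwrite('pics/'+fn,c['pixels'][:,:,::-1])
    return c
def ray(c,px):
    M=np.array(c['cam_to_world']);K=np.array(c['mtx'])
    d=M[:3,:3]@np.linalg.inv(K)@np.array([px[0],px[1],1.]);return M[:3,3],d
def onz(c,px,z):
    o,d=ray(c,px);return o+d*(z-o[2])/d[2]
def proj(c,p):
    M=np.array(c['cam_to_world']);K=np.array(c['mtx'])
    q=K@(M[:3,:3].T@(np.asarray(p)-M[:3,3]));return q[:2]/q[2]
def st():
    s=manip.get_state()
    q=s['eef_rot'];r=R.from_quat([q[1],q[2],q[3],q[0]])
    return s,np.array(s['tool_pos']),r
def totool(p,Rm=None):
    s,t,r=st()
    d=r.inv().apply(np.asarray(p)-t)*1000
    rv=None
    if Rm is not None: rv=np.degrees((r.inv()*Rm).as_rotvec())
    return np.round(d,1),(None if rv is None else np.round(rv,1))
E
python3 - <<'E'
from h import *
s,t,r=st();print(s);print(r.as_matrix().round(3))
for n in ['scene','top']:
    c=snap(n,n+'0.png');print(n,np.array(c['cam_to_world']).round(3).tolist(),np.array(c['mtx']).tolist())
    for l,z in [('seat',.042),('post_hole',.062),('hinge',.066),('disc_center',.003),('ring_center',.003),('pin_grip',.077),('pinstand',0.0),('lid_edge',.2),('lid_hole',.2)]:
        for d in manip.spot_point(n,l)[:4]:
            print(n,l,round(d['p'],2),np.round(d['pixel'],1),onz(c,d['pixel'],z).round(4))
E
```

```text
pics
{'clock': 0.0, 'joint_pos': array([-1.35778838,  0.5765485 ,  0.02487283,  1.43793548, -0.01502844,
        1.12895776, -0.05650382]), 'joint_vel': array([ 0.00105796,  0.00216458,  0.00074714,  0.00181445, -0.00032956,
        0.00104513, -0.00028984]), 'effort': array([-3.38110367e-04, -7.65741706e+01,  2.25058079e+00, -2.85971081e+01,
        1.53412542e-02,  1.24217491e-02, -2.02741938e-05]), 'tool_pos': array([0.19727405, 0.64500404, 0.20122261]), 'eef_rot': array([-8.45108577e-05,  1.47862946e-01,  9.89007511e-01, -8.27762213e-04]), 'wrist_force': array([-0.71862017, -0.35318104, -0.4605782 ]), 'torque': array([-0.02997856,  0.03311004,  0.04405009]), 'gripper_width': 0.08525631675616059}
[[-0.956  0.292 -0.   ]
 [ 0.292  0.956 -0.002]
 [-0.    -0.002 -1.   ]]
scene [[0.313, 0.564, -0.764, 1.297], [0.95, -0.194, 0.246, -0.231], [-0.01, -0.803, -0.596, 0.668], [0.0, 0.0, 0.0, 1.0]] [[391.1299525692052, 0.0, 314.7017768536142], [0.0, 391.1299525692052, 207.1577713505307], [0.0, 0.0, 1.0]]
scene seat 0.58 [324.2 219.5] [0.5533 0.0341 0.042 ]
scene seat 0.36 [388.8 246.4] [0.6
[... 808 characters left out ...]
5533 0.0391 0.042 ]
top post_hole 0.56 [294.3 221.4] [0.4691 0.046  0.062 ]
top hinge 0.75 [302.8 165. ] [0.6155 0.0257 0.066 ]
top disc_center 0.8 [237.3 235. ] [0.441  0.1988 0.003 ]
top ring_center 0.75 [398.3 168.5] [ 0.6233 -0.2307  0.003 ]
top ring_center 0.47 [200.7 183.9] [0.5787 0.3019 0.003 ]
top pin_grip 0.44 [424.  200.9] [ 0.5203 -0.2809  0.077 ]
top pin_grip 0.41 [435.8 177.6] [ 0.5807 -0.3131  0.077 ]
top pin_grip 0.32 [183.2 251.8] [0.3898 0.3194 0.077 ]
top pinstand 0.87 [413.3 206.6] [ 0.5193 -0.2684  0.    ]
top lid_edge 0.89 [300.7 119.7] [0.6895 0.0275 0.2   ]
top lid_hole 0.79 [297.2 124.3] [0.6782 0.0356 0.2   ]
top lid_hole 0.71 [413.5 207.8] [ 0.4808 -0.23    0.2   ]
```

View pics/scene0.png

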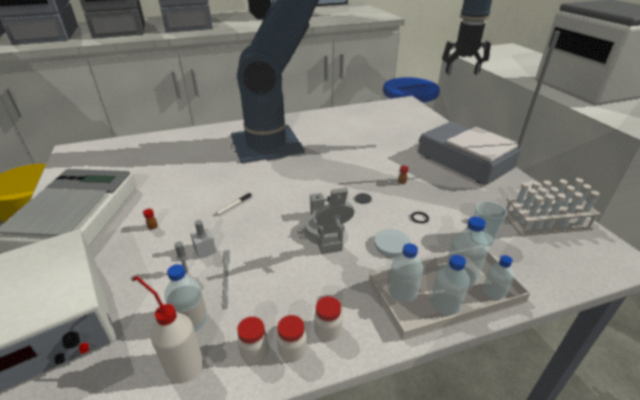

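View pics/top0.png

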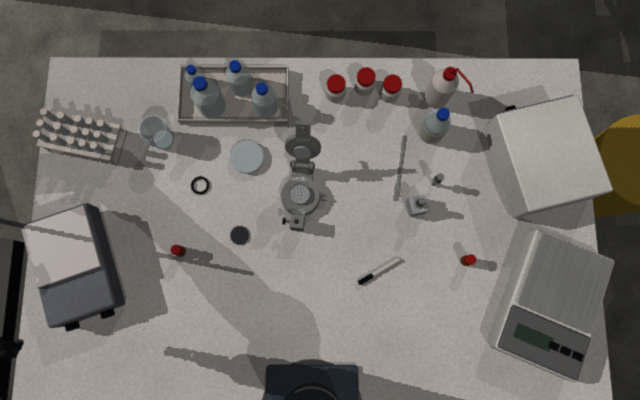

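```bash
python3 - <<'E'
from h import *
a=cv2.imread('pics/top0.png');b=cv2.imread('pics/scene0.png')
x=cv2.resize(a[150:250,180:340],(800,500),interpolation=cv2.INTER_CUBIC);cv2.imwrite('pics/c1.png',x)
x=np.hstack([cv2.resize(a[160:230,390:460],(400,400),interpolation=cv2.INTER_CUBIC),cv2.resize(b[210:280,160:230],(400,400),interpolation=cv2.INTER_CUBIC)]);cv2.imwrite('pics/c2.png',x)
x=cv2.resize(b[180:260,290:450],(800,400),interpolation=cv2.INTER_CUBIC);cv2.imwrite('pics/c3.png',x)
E
```

```text
(no output)
```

View pics/c1.png

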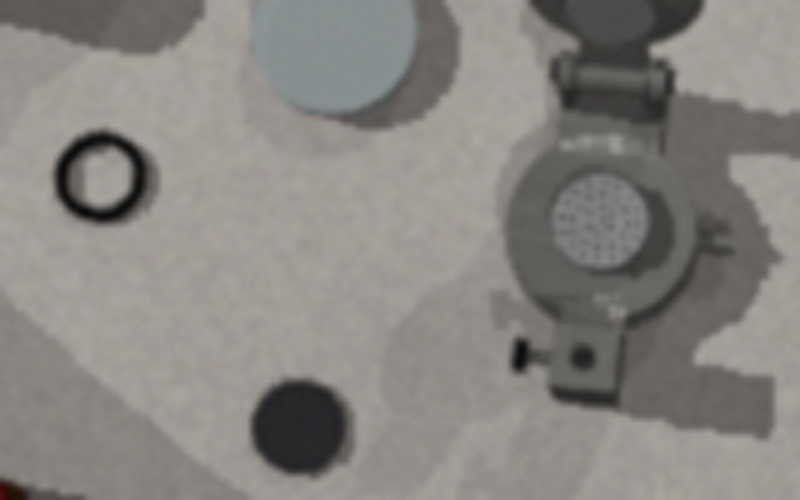

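View pics/c2.png

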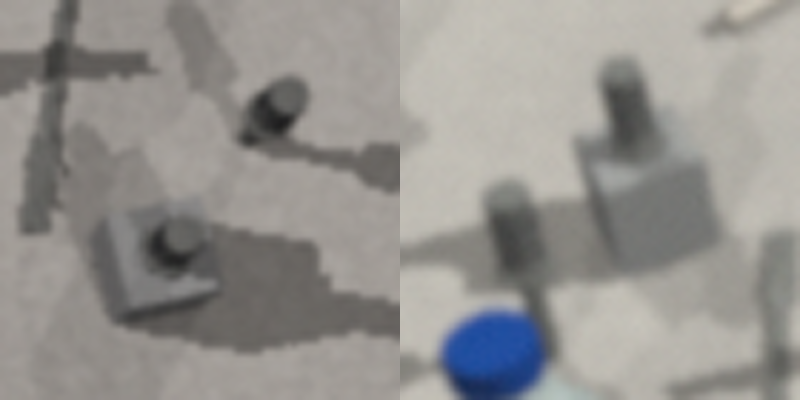

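View pics/c3.png

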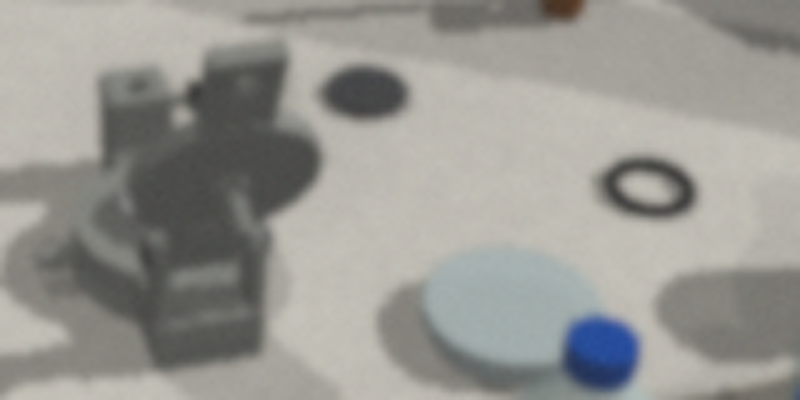

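```bash
python3 - <<'E'
from h import *
a=snap('top');b=snap('scene')
g=lambda c,u,v,z:onz(c,(u-.4,v-.4),z).round(4)
print('disc',g(a,239.8,235.4,.005),g(b,363,198.4,.005))
print('ring',g(a,200.4,185.4,.005),g(b,419.6,217.4,.005))
s=g(a,300.2,194.2,.042);p=g(a,296.4,221.4,.062);h=g(a,302.4,166,.068);print('seat',s,'post',p,g(b,290+135/5,180+87/5,.062),'hinge',h,np.hypot(*(s-p)[:2]),np.hypot(*(s-h)[:2]),np.degrees(np.arctan2((h-p)[1],(h-p)[0])))
# pin top z: stand 50 + collar48->tip at z 2 -> top 93
print('pin',g(a,390+183/400*70,160+236/400*70,.093),g(b,160+222/400*70,210+65/400*70,.093))
print('pin2',g(a,390+290/400*70,160+96/400*70,.091),g(b,160+110/400*70,210+190/400*70,.091))
for l in ['vial1','vial2','petri','beaker','reagent','spatula','marker']:
    for d in manip.search_frame('top',l)[:2]: print(l,round(d['p'],2),np.round(d['bbox']),onz(a,d['bbox'][:2],.02).round(3))
snap('wrist','w0.png')
c=manip.read_camera('wrist');s,t,r=st();M=np.array(c['cam_to_world']);print((r.inv().apply(M[:3,3]-t)).round(4),(r.inv().as_matrix()@M[:3,:3]).round(3),c['mtx'])
E
```

```text
disc [0.4408 0.1929 0.005 ] [0.4502 0.1898 0.005 ]
ring [0.5752 0.3032 0.005 ] [0.5834 0.2995 0.005 ]
seat [0.5445 0.0336 0.042 ] post [0.4701 0.0418 0.062 ] [0.4785 0.0386 0.062 ] hinge [0.6133 0.0277 0.068 ] 0.07485051770028044 0.06905251624669441 -5.623427230797004
pin [ 0.5172 -0.2716  0.093 ] [ 0.5227 -0.2705  0.093 ]
pin2 [ 0.5805 -0.3213  0.091 ] [ 0.5856 -0.3186  0.091 ]
vial1 0.47 [469. 261.  13.   6.] [ 0.373 -0.402  0.02 ]
vial2 0.47 [469. 261.  13.   6.] [ 0.373 -0.402  0.02 ]
petri 0.65 [248. 158.  38.  35.] [0.648 0.173 0.02 ]
beaker 0.64 [157. 132.  36.  35.] [0.718 0.424 0.02 ]
reagent 0.86 [436. 127.  33.  37.] [ 0.735 -0.334  0.02 ]
spatula 0.5 [400. 169.  13.  65.] [ 0.617 -0.233  0.02 ]
marker 0.57 [377. 273.  40.  27.] [ 0.342 -0.166  0.02 ]
marker 0.28 [304. 177.  49. 112.] [0.595 0.022 0.02 ]
[ 0.0839  0.0004 -0.1712] [[ 0.    -0.945 -0.327]
 [ 1.     0.     0.   ]
 [-0.    -0.327  0.945]] [[276.7207727    0.         320.13907353]
 [  0.         276.7207727  200.82532549]
 [  0.           0.           1.        ]]
```

View pics/w0.png

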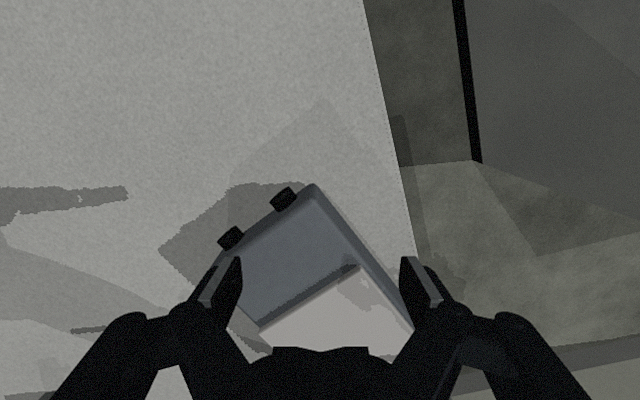

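```bash
cat >> h.py <<'E'
def down(hyaw):  # tool z down, tool x = -holder x
    h=np.array([np.cos(hyaw),np.sin(hyaw),0]);x=-h;z=np.array([0,0,-1.]);y=np.cross(z,x)
    return R.from_matrix(np.column_stack([x,y,z]))
HY=np.radians(-5.6)
E
python3 - <<'E'
from h import *
print(totool([.4455,.191,.17],down(HY)))
E
```

```text
(array([-370.2, -362.1,   32.1]), array([  0. ,   0. , -11.4]))
```

Emit:
{"fn": "step_arm", "kwargs": {"plan": [[-35,-34,0,0,0,-4],[-70,-68,0,0,0,-11.4],[-105,-102,0,0,0,-11.4],[-140,-137,10,0,0,-11.4],[-175,-171,15,0,0,-11.4],[-210,-205,20,0,0,-11.4],[-260,-254,25,0,0,-11.4],[-310,-303,32,0,0,-11.4],[-350,-342,32,0,0,-11.4],[-370.2,-362.1,32,0,0,-11.4]]}}

```text
clock: 2.55
tool_pos: [0.4345, 0.2109, 0.1709]
eef_rot: [0.0, 0.049, 0.999, 0.0]
wrist_force: [1.7, 0.1, 0.5]
gripper_width: 0.0856
```

Emit:
{"fn": "step_arm", "kwargs": {"plan": [[0,0,0,0,0,0],[0,0,0,0,0,0]]}}

```text
clock: 2.75
tool_pos: [0.4351, 0.2097, 0.171]
eef_rot: [0.0, 0.051, 0.999, 0.0]
wrist_force: [-0.2, 0.8, 0.1]
gripper_width: 0.0857
```

```bash
python3 - <<'E'
from h import *
print(totool([.4455,.191,.17],down(HY)))
c=snap('wrist','w1.png')
for d in manip.spot_point('wrist','disc_center')[:3]: print(d['p'],d['pixel'],onz(c,d['pixel'],.004))
E
```

```text
(array([-12.2, -17.6,   1. ]), array([ 0. ,  0. , -0.2]))
0.83 [307.7, 184.1] [0.44452346 0.19347348 0.004     ]
```

View pics/w1.png

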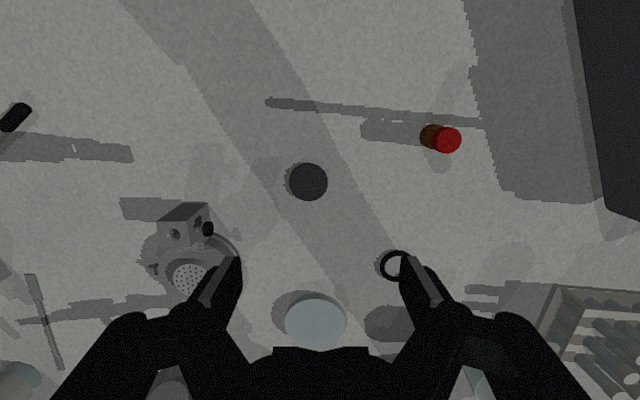

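```bash
cat >> h.py <<'E'
def darkblob(c,px,thr,rad=60):
    g=cv2.cvtColor(c['pixels'],cv2.COLOR_RGB2GRAY);m=(g<thr).astype(np.uint8)
    n,L,S,C=cv2.connectedComponentsWithStats(m)
    cand=[i for i in range(1,n) if S[i,4]>60 and np.hypot(*(C[i]-px))<rad]
    out=[]
    for i in cand:
        cn=max(cv2.findContours((L==i).astype(np.uint8),cv2.RETR_EXTERNAL,cv2.CHAIN_APPROX_NONE)[0],key=len)
        out.append((cv2.fitEllipse(cn),S[i,4]))
    return out
E
python3 - <<'E'
from h import *
c=snap('wrist')
g=cv2.cvtColor(c['pixels'],cv2.COLOR_RGB2GRAY);print(g[182,270:350])
for thr in (50,60,70):
    for e,n in darkblob(c,(308,182),thr,30): print(thr,np.round(e[0],1),np.round(e[1],1),n,onz(c,e[0],.005))
E
```

```text
[101 100 101 109 107 111 110 110 109 113 116 118 103  67  68  63  60  31
  35  38  29  29  26  37  29  37  41  37  31  41  31  29  44  38  26  37
  36  30  34  29  38  41  37  37  31  43  42  38  38  32  35  41  36  42
  25  62 103 112 113 114 112 114 116 112 113 110 114 113 107 113 111 107
 118 113 116 113 113 108 107 108]
50 [305.7 182.6] [36.8 37.7] 1141 [0.4409542 0.1938347 0.005    ]
60 [305.7 182.6] [37.1 38.3] 1169 [0.4409193  0.19382984 0.005     ]
70 [304.5 182.1] [37.3 42. ] 1252 [0.44012237 0.1924131  0.005     ]
```

Emit:
{"fn": "step_arm", "kwargs": {"plan": [[-7,-17,95,0,0,-0.2],[-7,-17,95,0,0,-0.2],[-7,-17,95,0,0,-0.2],[-7,-17,95,0,0,-0.2],[-7,-17,95,0,0,-0.2]], "claw": 80, "newtons": 40}}

```text
clock: 3.4
tool_pos: [0.4401, 0.1967, 0.0778]
eef_rot: [0.001, 0.045, 0.999, 0.001]
wrist_force: [0.9, -0.2, 0.8]
gripper_width: 0.0588
```

```bash
python3 - <<'E'
from h import *
for k in range(2):
    s,t,r=st();c=snap('wrist','w2.png');print(s['clock'],t.round(4),s['gripper_width'])
    for thr in (50,60):
        for e,n in darkblob(c,(308,182),thr,150): 
            if n<9000: print(thr,np.round(e[0],1),np.round(e[1],1),n,onz(c,e[0],.005))
E
```

```text
3.4 [0.4401 0.1967 0.0778] 0.05880578494775706
50 [316.5 200.8] [49.2 51.1] 2045 [0.44066328 0.19388555 0.005     ]
60 [316.5 200.8] [49.7 51.4] 2078 [0.44061487 0.19388738 0.005     ]
3.45 [0.4403 0.1966 0.0779] 0.05868711267218323
50 [316.6 200.6] [49.3 50.9] 2042 [0.44070953 0.19390034 0.005     ]
60 [316.6 200.5] [49.6 51.4] 2075 [0.44066085 0.19388083 0.005     ]
```

View pics/w2.png

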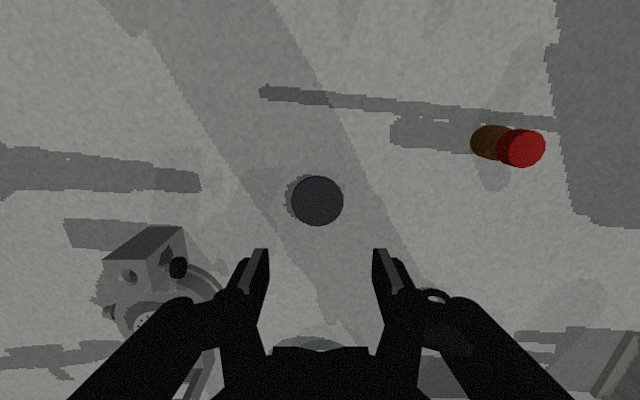

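```bash
python3 - <<'E'
from h import *
print(totool([.4407,.1939,-.001],down(HY)))
E
```

```text
(array([-0.4, -2.7, 78.9]), array([0.2, 0.2, 0.4]))
```

Emit:
{"fn": "step_arm", "kwargs": {"plan": [[-0.4,-2.7,40,0.2,0.2,0.4],[-0.4,-2.7,60,0.2,0.2,0.4],[-0.4,-2.7,72,0.2,0.2,0.4],[-0.4,-2.7,77,0.2,0.2,0.4],[-0.4,-2.7,78,0.2,0.2,0.4],[-0.4,-2.7,78.9,0.2,0.2,0.4],[-0.4,-2.7,78.9,0.2,0.2,0.4]]}}

```text
clock: 4.2
tool_pos: [0.4412, 0.1942, -0.0002]
eef_rot: [0.0, 0.049, 0.999, 0.0]
wrist_force: [-0.3, -0.3, -0.7]
gripper_width: 0.0586
```

```bash
python3 - <<'E'
from h import *
s,t,r=st();snap('wrist','w3.png');print(t,s['wrist_force'],totool([.4407,.1939,-.0015],down(HY)))
E
```

```text
[ 4.41214838e-01  1.94244642e-01 -2.12123106e-04] [-0.25906392 -0.26663333 -0.6719751 ] (array([ 0.4, -0.4,  1.2]), array([ 0.,  0., -0.]))
```

View pics/w3.png

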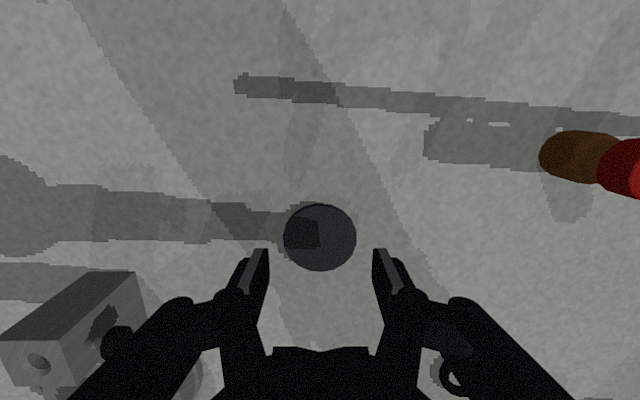

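```bash
python3 - <<'E'
from h import *
s,t,r=st();c=snap('wrist')
for p in ([0,0,0],[0,0,-19],[11,29,-5],[-11,29,-5],[11,29,-40],[11,29,-24],[0,29.,-5]):
    print(p,proj(c,t+r.apply(np.array(p)/1000)).round(0))
for e,n in darkblob(c,(320,238),60,60): print(e,n,onz(c,e[0],.006))
E
```

```text
[0, 0, 0] [320. 235.]
[0, 0, -19] [320. 248.]
[11, 29, -5] [364. 223.]
[-11, 29, -5] [362. 253.]
[11, 29, -40] [374. 249.]
[11, 29, -24] [369. 236.]
[0, 29.0, -5] [363. 238.]
((319.1484069824219, 237.00613403320312), (67.34955596923828, 72.44213104248047), 94.0326156616211) 3931 [0.43969215 0.19403943 0.006     ]
```

```bash
python3 - <<'E'
from h import *
a=cv2.imread('pics/w3.png')
x=cv2.resize(a[180:360,200:440],(800,600),interpolation=cv2.INTER_CUBIC);x=np.clip(x.astype(float)*1.8,0,255).astype(np.uint8);cv2.imwrite('pics/c4.png',x)
c=snap('scene','s1.png');s,t,r=st();p=proj(c,t);print(p);b=cv2.imread('pics/s1.png');u,v=p.astype(int)
cv2.imwrite('pics/c5.png',cv2.resize(b[v-60:v+25,u-50:u+50],(800,680),interpolation=cv2.INTER_CUBIC)[:600])
E
```

```text
[362.56280487 197.53249976]
```

View pics/c4.png

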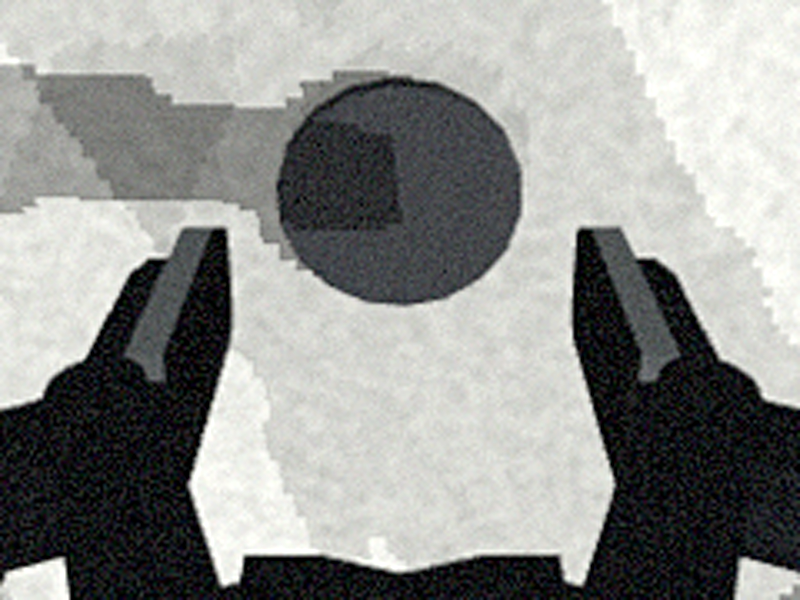

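View pics/c5.png

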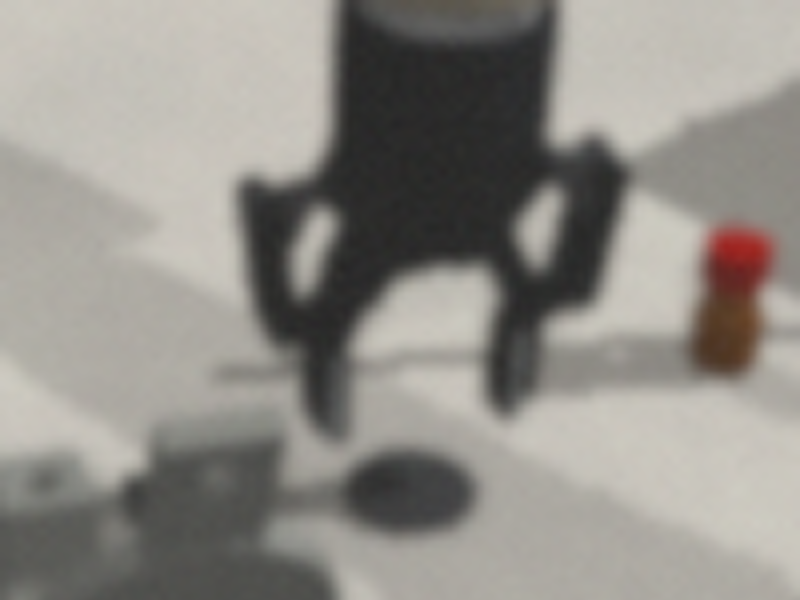

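Emit:
{"fn": "step_arm", "kwargs": {"plan": [[0.4,-0.4,8,0,0,0],[0.4,-0.4,15,0,0,0],[0.4,-0.4,20,0,0,0],[0.4,-0.4,24,0,0,0],[0.4,-0.4,24,0,0,0]]}}

```text
clock: 4.85
tool_pos: [0.4402, 0.1935, -0.0253]
eef_rot: [-0.0, 0.049, 0.999, -0.0]
wrist_force: [-0.3, -0.6, 0.1]
gripper_width: 0.0586
```

```bash
python3 - <<'E'
from h import *
a=snap('wrist','w4.png')['pixels'][:,:,::-1]
x=cv2.resize(a[180:360,200:440],(800,600),interpolation=cv2.INTER_CUBIC);x=np.clip(x.astype(float)*1.8,0,255).astype(np.uint8)
c=snap('scene');b=c['pixels'][:,:,::-1];y=cv2.resize(b[140:215,310:410],(800,600),interpolation=cv2.INTER_CUBIC)
cv2.imwrite('pics/c6.png',np.hstack([cv2.resize(x,(400,300)),cv2.resize(y,(400,300))]))
E
```

```text
(no output)
```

View pics/c6.png

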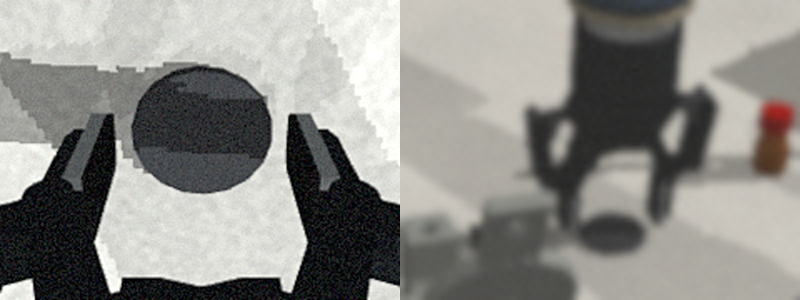

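Emit:
{"fn": "step_arm", "kwargs": {"plan": [[-0.5,0.4,3,0,0,0],[-0.5,0.4,5,0,0,0],[-0.5,0.4,6.5,0,0,0],[-0.5,0.4,6.5,0,0,0]]}}

```text
clock: 5.35
tool_pos: [0.4409, 0.194, -0.0314]
eef_rot: [-0.0, 0.049, 0.999, -0.0]
wrist_force: [-0.4, 0.5, -0.5]
gripper_width: 0.0585
```

```bash
cat >> h.py <<'E'
def duo(fn,box=(140,215,310,410)):
    a=snap('wrist')['pixels'][:,:,::-1]
    x=np.clip(cv2.resize(a[180:360,200:440],(800,600),interpolation=cv2.INTER_CUBIC).astype(float)*1.8,0,255).astype(np.uint8)
    b=snap('scene')['pixels'][:,:,::-1];y=cv2.resize(b[box[0]:box[1],box[2]:box[3]],(400,300),interpolation=cv2.INTER_CUBIC)
    cv2.imwrite('pics/'+fn,np.hstack([cv2.resize(x,(400,300)),y]))
E
python3 -c "
from h import *
duo('c7.png')"
```

```text
(no output)
```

View pics/c7.png

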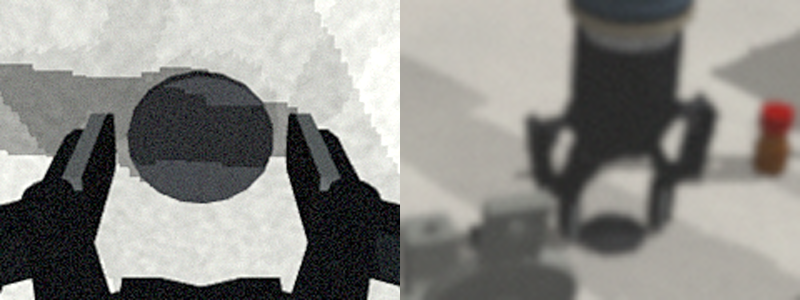

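Emit:
{"fn": "step_arm", "kwargs": {"plan": [[0,0,0,0,0,0],[0,0,0,0,0,0],[0,0,0,0,0,0],[0,0,0,0,0,0],[0,0,0,0,0,0]], "claw": 255, "newtons": 40}}

```text
clock: 5.95
tool_pos: [0.441, 0.194, -0.0307]
eef_rot: [0.0, 0.049, 0.999, 0.0]
wrist_force: [-1.0, -1.0, 6.8]
gripper_width: 0.0477
```

```bash
python3 -c "
from h import *
duo('c8.png')"
```

```text
(no output)
```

View pics/c8.png

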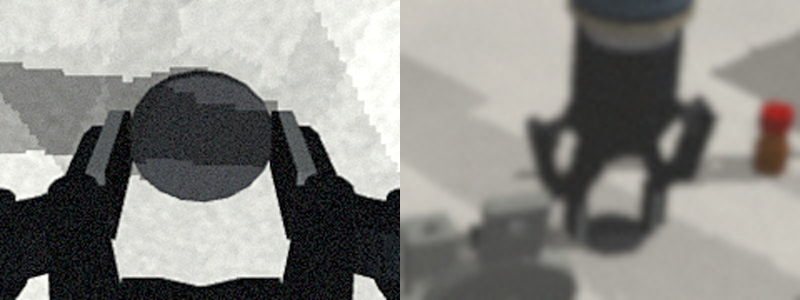

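Emit:
{"fn": "step_arm", "kwargs": {"plan": [[0,0,-5,0,0,0],[0,0,-20,0,0,0],[0,0,-50,0,0,0],[0,0,-85,0,0,0],[0,0,-120,0,0,0],[0,0,-120,0,0,0]]}}

```text
clock: 6.65
tool_pos: [0.4432, 0.195, 0.0934]
eef_rot: [0.003, 0.049, 0.999, 0.002]
wrist_force: [0.2, 0.5, -1.6]
gripper_width: 0.0473
```

```bash
python3 -c "
from h import *
duo('c9.png',(110,215,270,410))
c=snap('wrist','w9.png');s,t,r=st()
for thr in (40,50,60): 
    for e,n in darkblob(c,(320,258),thr,60): print(thr,e,n)
print(t)
for l in ('seat','post_hole','hinge','lid_hole'):
  for d in manip.spot_point('wrist',l)[:2]: print(l,d)
"
```

```text
[0.44069344 0.19389864 0.08920338]
seat {'pixel': [170.9, 320.2], 'p': 0.61}
post_hole {'pixel': [137.1, 268.5], 'p': 0.91}
```

View pics/c9.png

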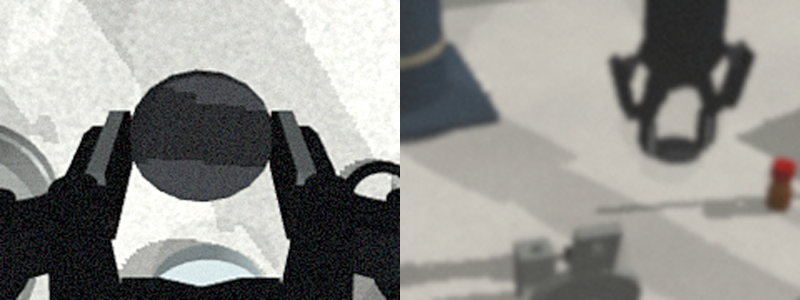

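View pics/w9.png

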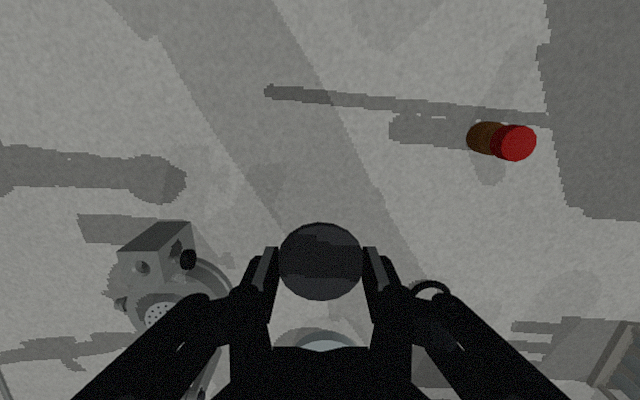

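```bash
cat >> h.py <<'E'
def ontool(c,px,Z):  # tool-frame XY (mm) of pixel at tool plane Z(mm)
    s,t,r=st();o,d=ray(c,px);o=r.inv().apply(o-t)*1000;d=r.inv().apply(d)
    return o+d*(Z-o[2])/d[2]
E
python3 -c "
from h import *
c=snap('wrist');s,t,r=st();print(t)
g=cv2.GaussianBlur(cv2.cvtColor(c['pixels'],cv2.COLOR_RGB2GRAY),(5,1),0)
print(g[215:230,320],g[292:310,320])
print(g[262,270:290],g[262,352:372])
for Z in (-37,-31): print([ontool(c,p,Z).round(1) for p in ((320,222),(320,301))])
for Z in (-37,-31): print([ontool(c,p,Z).round(1) for p in ((280,261),(362,261))])
"
```

```text
[0.44044515 0.19366888 0.08838238]
[124 121 121 120 118 122 112  60   8  17  28  41  40  40  43] [ 36  40  38  39  41  38  40  35  29 127 144 140 136 135 136 138 141 140]
[18 12 10  7  3  4  9 16 21 22 19 18 20 24 27 30 32 30 26 25] [27 27 24 21 20 22 24 24 23 21 15  6  1  1  2  3  5  7 12 25]
[array([ 25.7,   0.2, -37. ]), array([-24.7,   0.2, -37. ])]
[array([ 23.1,   0.2, -31. ]), array([-29.6,   0.2, -31. ])]
[array([  2.1, -22. , -37. ]), array([  2.2,  23.5, -37. ])]
[array([ -1.5, -23. , -31. ]), array([ -1.5,  24.6, -31. ])]
```

```bash
python3 -c "
from h import *
print(totool([.545,.165,.12],down(HY)))
"
```

```text
(array([-106.8,  -18.3,  -31.7]), array([-0. , -0.1, -0. ]))
```

Emit:
{"fn": "step_arm", "kwargs": {"plan": [[-35,-6,-31,0,0,0],[-70,-12,-31,0,0,0],[-107,-18,-31,0,0,0],[-107,-18,-31,0,0,0],[-107,-18,-31,0,0,0],[-107,-18,-31,0,0,0]]}}

```text
clock: 7.65
tool_pos: [0.5438, 0.1656, 0.1185]
eef_rot: [-0.002, 0.049, 0.999, -0.001]
wrist_force: [0.1, 0.4, -0.2]
gripper_width: 0.0475
```

```bash
python3 -c "
from h import *
s,t,r=st();print(t,s['joint_vel'].round(3))
c=snap('wrist','w10.png')
for l,z in (('seat',.042),('post_hole',.062),('hinge',.066),('ring_center',.005)):
  for d in manip.spot_point('wrist',l)[:2]: print(l,round(d['p'],2),d['pixel'],onz(c,d['pixel'],z).round(4))
s,t,r=st();print(t)
"
```

```text
[0.54384524 0.16560051 0.11853772] [-0.01  -0.01  -0.001  0.004  0.001  0.     0.002]
seat 0.68 [183.8, 215.3] [0.5476 0.0333 0.042 ]
post_hole 0.66 [157.8, 136.5] [0.4715 0.0412 0.062 ]
hinge 0.97 [181.7, 292.5] [0.6177 0.0244 0.066 ]
ring_center 0.74 [447.1, 208.0] [0.5799 0.3024 0.005 ]
ring_center 0.43 [2.0, 285.6] [ 0.6295 -0.2319  0.005 ]
[0.54462871 0.16575184 0.11940645]
```

View pics/w10.png

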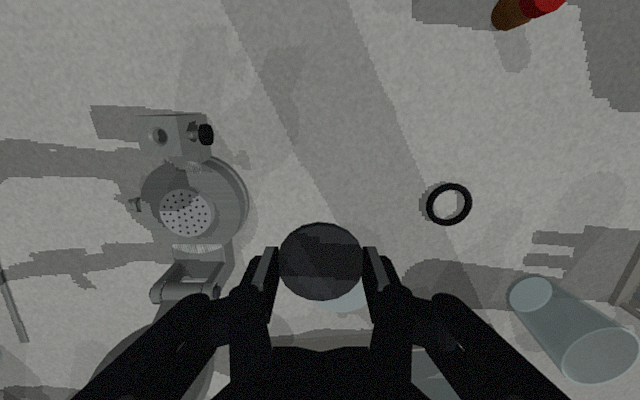

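```bash
python3 -c "
from h import *
import pickle
s,t,r=st();c=snap('wrist','w11.png');print(t);pickle.dump(c,open('c11.pkl','wb'))
a=c['pixels'][:,:,::-1][100:260,120:280]
x=np.clip(cv2.resize(a,(800,800),interpolation=cv2.INTER_CUBIC).astype(float)*1.6,0,255).astype(np.uint8)[:600]
cv2.imwrite('pics/c11.png',x)
cv2.imwrite('pics/c11b.png',np.clip(cv2.resize(c['pixels'][:,:,::-1][160:260,400:500],(600,600),interpolation=cv2.INTER_CUBIC).astype(float)*1.6,0,255))
"
```

```text
[0.54462871 0.16575184 0.11940645][ WARN:0@1.755] global loadsave.cpp:1063 imwrite_ Unsupported depth image for selected encoder is fallbacked to CV_8U.
```

View pics/c11.png

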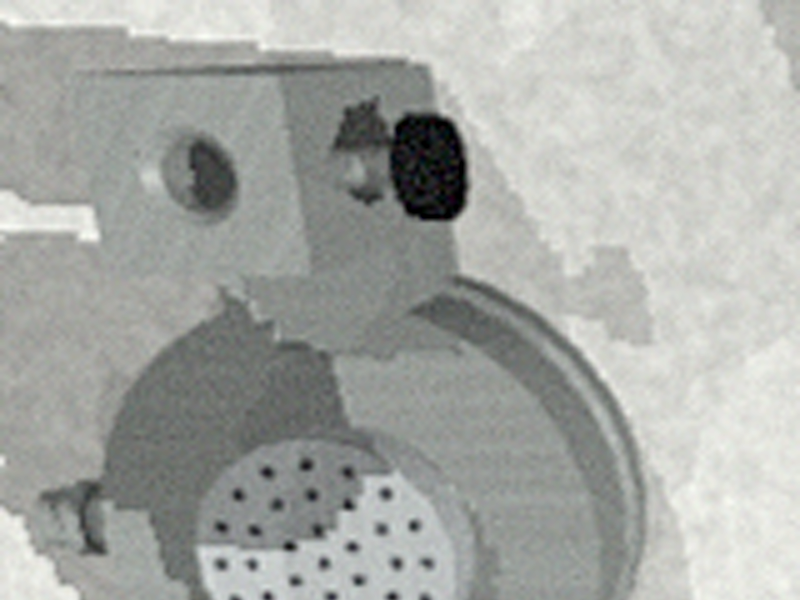

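```bash
python3 -c "
from h import *
import pickle
c=pickle.load(open('c11.pkl','rb'))
a=c['pixels'][:,:,::-1][170:260,140:240]
x=np.clip(cv2.resize(a,(800,720),interpolation=cv2.INTER_CUBIC).astype(float)*1.5,0,255).astype(np.uint8)[:600]
for i in range(0,800,80): cv2.line(x,(i,0),(i,6),(0,0,255),1)
cv2.imwrite('pics/c12.png',x)
"
```

```text
(no output)
```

View pics/c12.png

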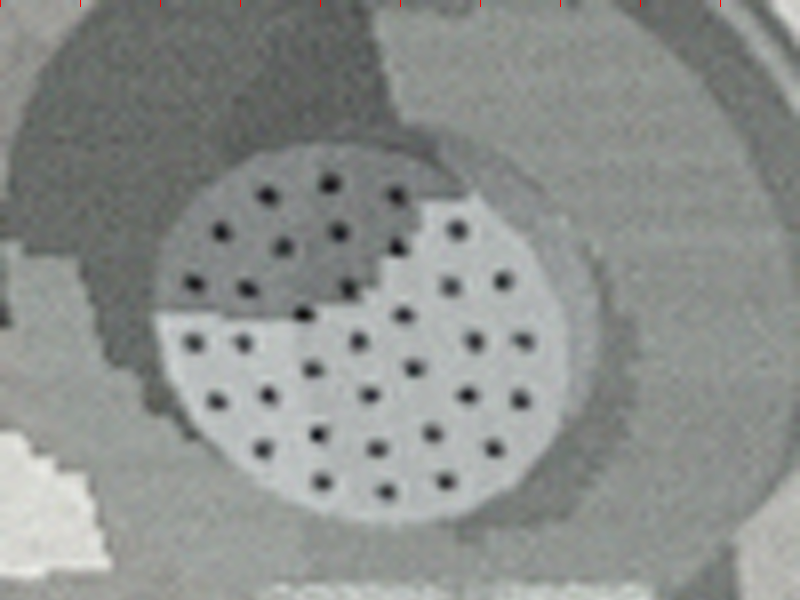

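View pics/c11b.png

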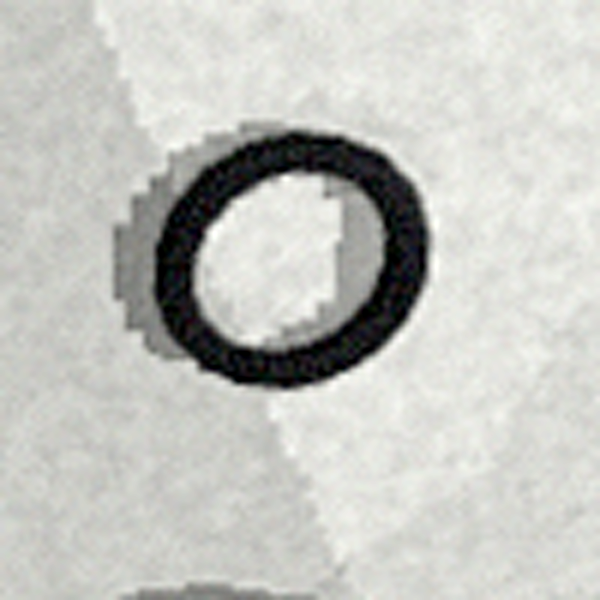

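```bash
python3 -c "
from h import *
import pickle
c=pickle.load(open('c11.pkl','rb'))
s=onz(c,(184.9,211.1),.042);p=onz(c,(159.5,134.2),.062)
print('ext',[onz(c,(140+u/8-.45,170+v/8-.45),.042).round(4) for u,v in ((155,315),(570,350),(320,142),(395,523))])
print(s,p,np.hypot(*(s-p)[:2])*1000,np.degrees(np.arctan2((s-p)[1],(s-p)[0])))
print('ring',onz(c,(448.2,202.9),.006),[onz(c,(400+u/6-.4,160+v/6-.4),.006).round(4) for u,v in ((155,260),(430,255),(305,130),(280,390))])
"
```

```text
ext [array([0.5401, 0.0109, 0.042 ]), array([0.5493, 0.0595, 0.042 ]), array([0.5208, 0.0363, 0.042 ]), array([0.5699, 0.0327, 0.042 ])]
[0.54468759 0.03519053 0.042     ] [0.47081742 0.04291838 0.062     ] 74.27329422942104 -5.972219157217887
ring [0.5749996  0.30348885 0.006     ] [array([0.5726, 0.2788, 0.006 ]), array([0.5765, 0.3285, 0.006 ]), array([0.5506, 0.3045, 0.006 ]), array([0.6008, 0.3027, 0.006 ])]
```

```bash
python3 -c "
from h import *
print(totool([.5454,.0346,.06],down(np.radians(-6))))
print(totool([.5454,.0346,.0115],down(np.radians(-6))))
"
```

```text
(array([ -13.4, -130.4,   59.5]), array([-0. , -0.1,  0.4]))
(array([ -13.4, -130.3,  108. ]), array([-0. , -0.1,  0.4]))
```

Emit:
{"fn": "step_arm", "kwargs": {"plan": [[-5,-40,5,0,0,0.4],[-9,-80,15,0,0,0.4],[-13.4,-115,30,0,0,0.4],[-13.4,-130.4,45,0,0,0.4],[-13.4,-130.4,59.5,0,0,0.4],[-13.4,-130.4,59.5,0,0,0.4],[-13.4,-130.4,59.5,0,0,0.4]]}}

```text
clock: 8.65
tool_pos: [0.5454, 0.0351, 0.0603]
eef_rot: [-0.001, 0.052, 0.999, -0.0]
wrist_force: [-0.3, 0.2, -0.8]
gripper_width: 0.0474
```

```bash
python3 -c "
from h import *
print(totool([.5454,.0346,.0115],down(np.radians(-6))))
duo('c13.png',(140,240,260,400))
print(totool([.5454,.0346,.0115],down(np.radians(-6))))
"
```

```text
(array([-0.1, -0.5, 48.8]), array([-0. , -0.1,  0.1]))
(array([ 0.4, -0.8, 49.3]), array([-0. , -0. ,  0.1]))
```

View pics/c13.png

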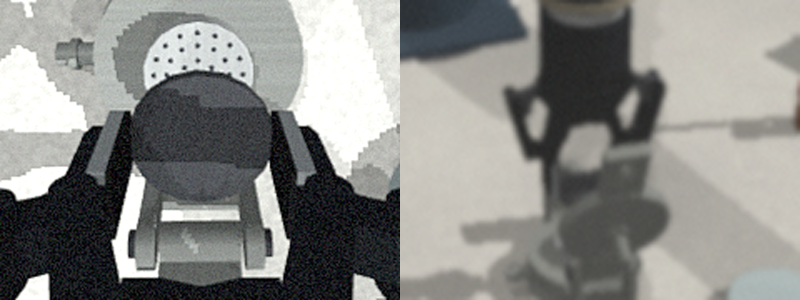

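Emit:
{"fn": "step_arm", "kwargs": {"plan": [[0.2,-0.6,25,0,0,0.1],[0.2,-0.6,40,0,0,0.1],[0.2,-0.6,46,0,0,0.1],[0.2,-0.6,48,0,0,0.1],[0.2,-0.6,48.5,0,0,0.1],[0.2,-0.6,48.5,0,0,0.1]]}}

```text
clock: 9.35
tool_pos: [0.5462, 0.0349, 0.013]
eef_rot: [0.001, 0.052, 0.999, -0.0]
wrist_force: [-0.3, -0.2, -0.4]
gripper_width: 0.0477
```

```bash
python3 -c "
from h import *
duo('c14.png',(140,240,260,400))
print(st()[0]['wrist_force'],totool([.5454,.0346,.0110],down(np.radians(-6))))
"
```

```text
[-0.10683407  0.64566824 -1.29697741] (array([ 0.7, -0.3,  1.9]), array([-0. ,  0.1, -0. ]))
```

View pics/c14.png

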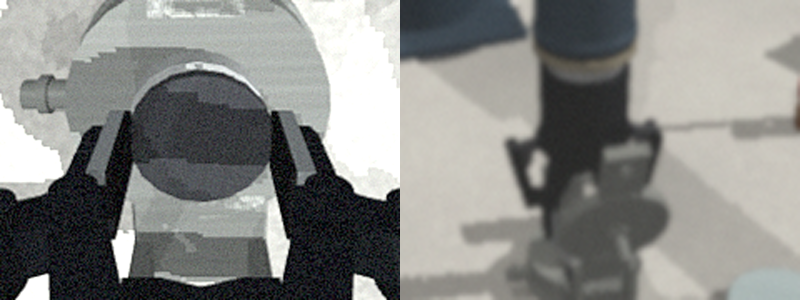

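```bash
python3 -c "
from h import *
c=snap('wrist','w15.png');s,t,r=st()
print(t,onz(c,(318,217.5),.042),onz(c,(320,222),t[2]+.037), .5446-.025*np.cos(.105))
a=c['pixels'][:,:,::-1][205:300,260:380];cv2.imwrite('pics/c15.png',np.clip(cv2.resize(a,(800,600),interpolation=cv2.INTER_CUBIC)*1.7,0,255).astype(np.uint8))
"
```

```text
[0.5460715  0.03484171 0.01285516] [0.52133003 0.03659598 0.042     ] [0.52074709 0.03777508 0.04985516] 0.5197376859312876
```

View pics/c15.png

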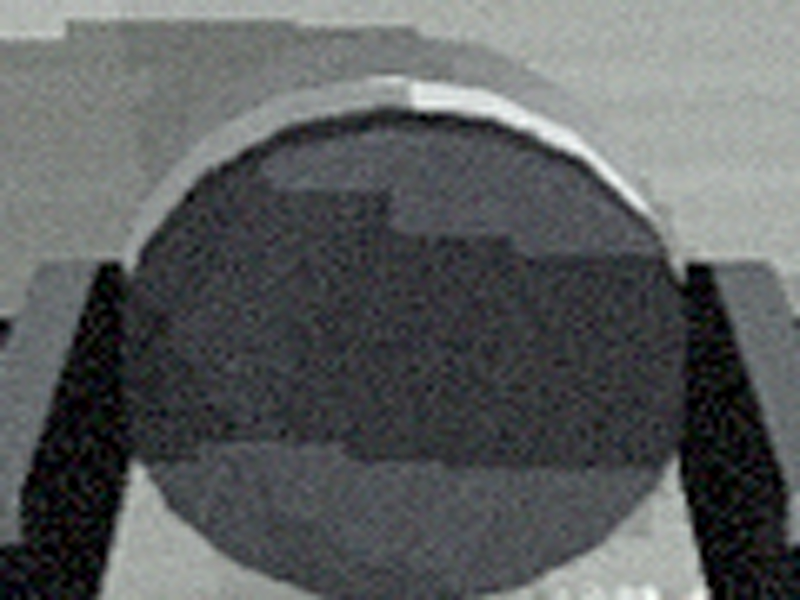

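Emit:
{"fn": "step_arm", "kwargs": {"plan": [[0,-0.2,0.9,0,0,0],[0,-0.2,1.8,0,0,0],[0,-0.2,2.2,0,0,0],[0,-0.2,2.4,0,0,0],[0,-0.2,2.4,0,0,0]]}}

```text
clock: 10.0
tool_pos: [0.5463, 0.0346, 0.0113]
eef_rot: [0.001, 0.052, 0.999, 0.0]
wrist_force: [-2.3, -0.0, 11.2]
gripper_width: 0.0475
```

Emit:
{"fn": "step_arm", "kwargs": {"plan": [[0,0,0,0,0,0],[0,0,0,0,0,0],[0,0,0,0,0,0]], "claw": 70}}

```text
clock: 10.3
tool_pos: [0.5462, 0.0346, 0.0112]
eef_rot: [0.001, 0.052, 0.999, 0.0]
wrist_force: [0.4, 0.1, 0.6]
gripper_width: 0.0618
```

```bash
python3 -c "
from h import *
c=snap('wrist','w16.png')
a=c['pixels'][:,:,::-1][205:300,260:380];cv2.imwrite('pics/c16.png',np.clip(cv2.resize(a,(800,600),interpolation=cv2.INTER_CUBIC).astype(float)*1.7,0,255).astype(np.uint8))
"
```

```text
(no output)
```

View pics/c16.png

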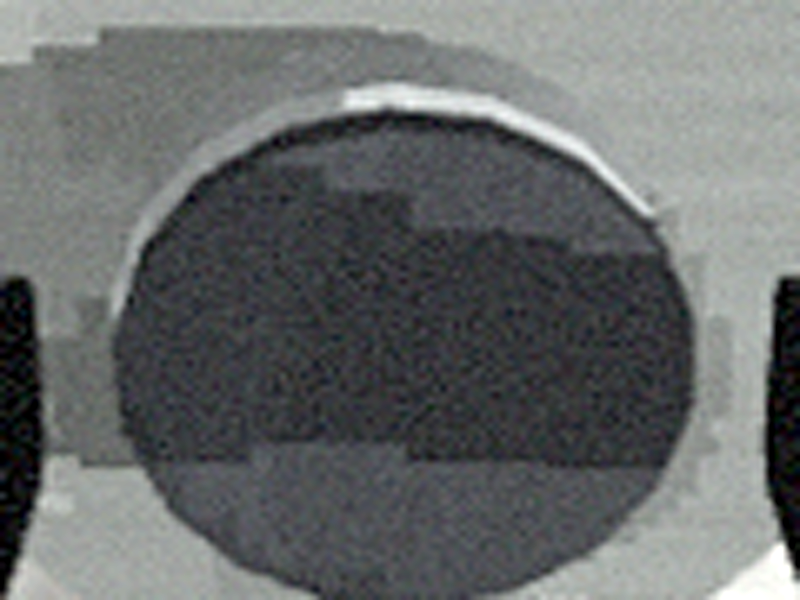

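```bash
python3 -c "
from h import *
print(totool([.5454,.166,.12],down(np.radians(-6))))
"
```

```text
(array([  14.4,  130.6, -108.8]), array([ 0. ,  0.1, -0. ]))
```

Emit:
{"fn": "step_arm", "kwargs": {"plan": [[0,0,-20,0,0,0],[0,0,-50,0,0,0],[0,0,-90,0,0,0],[5,40,-109,0,0,0],[10,85,-109,0,0,0],[14,130,-109,0,0,0],[14,130,-109,0,0,0],[14,130,-109,0,0,0]]}}

```text
clock: 11.15
tool_pos: [0.5453, 0.1666, 0.1198]
eef_rot: [0.0, 0.051, 0.999, -0.0]
wrist_force: [-0.4, -1.0, -0.7]
gripper_width: 0.0618
```

```bash
python3 -c "
from h import *
c=snap('wrist','w17.png');s,t,r=st();print(t)
print(proj(c,[.5447,.0352,.048]))
for e,n in darkblob(c,(184,211),62,40): print(np.round(e[0],1),np.round(e[1],1),n,onz(c,np.array(e[0]),.048))
a=c['pixels'][:,:,::-1][170:260,140:240]
x=np.clip(cv2.resize(a,(800,720),interpolation=cv2.INTER_CUBIC).astype(float)*1.5,0,255).astype(np.uint8)[:600]
cv2.imwrite('pics/c17.png',x)
"
```

```text
[0.54549107 0.16490785 0.11985473]
[181.18251254 213.17747189]
[179.3 180.1] [20.  23.4] 191 [0.51304356 0.04206809 0.048     ]
[182.8 213.9] [46.4 54.7] 2062 [0.54559837 0.03655795 0.048     ]
```

View pics/c17.png

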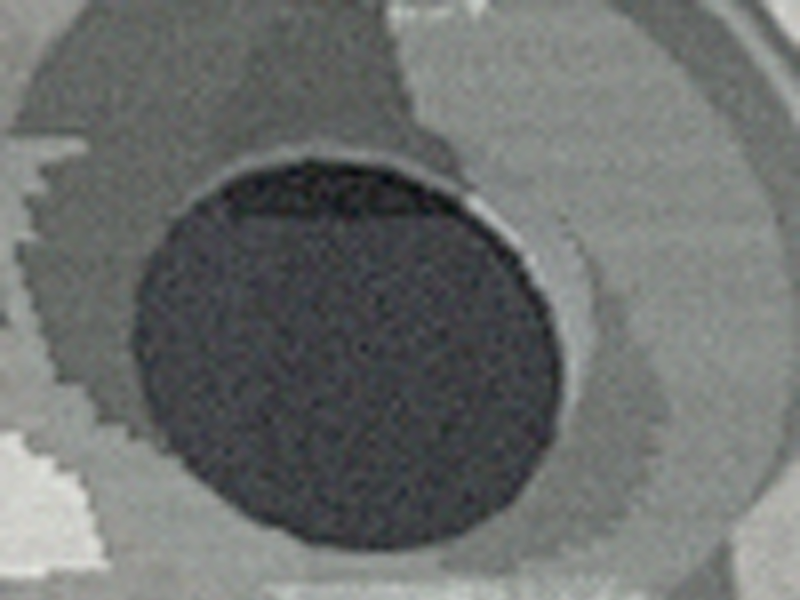

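```bash
python3 -c "
from h import *
print(totool([.575,.3035,.06],down(np.radians(-6))))
"
```

```text
(array([-14.8, 141. ,  59.8]), array([-0. ,  0.1,  0. ]))
```

Emit:
{"fn": "step_arm", "kwargs": {"plan": [[-5,45,15,0,0,0],[-10,90,30,0,0,0],[-14.8,125,45,0,0,0],[-14.8,141,60,0,0,0],[-14.8,141,60,0,0,0],[-14.8,141,60,0,0,0],[-14.8,141,60,0,0,0]]}}

```text
clock: 11.9
tool_pos: [0.5759, 0.3008, 0.0605]
eef_rot: [0.001, 0.054, 0.999, -0.001]
wrist_force: [0.1, -0.4, -0.3]
gripper_width: 0.0618
```

```bash
python3 -c "
from h import *
c=snap('wrist','w18.png');s,t,r=st();print(t)
for e,n in darkblob(c,(320,195),40,60): print(np.round(e[0],1),np.round(e[1],1),n,onz(c,np.array(e[0]),.0055))
e=[.575,.3035,-.0312]
print(totool(e,down(np.radians(-6))))
"
```

```text
[0.57589226 0.30114266 0.06073747]
[324.4 205.5] [52.1 54.6] 1116 [0.57514503 0.3048252  0.0055    ]
(array([ 1.3,  2.4, 91.9]), array([-0.1,  0.1, -0.1]))
```

View pics/w18.png

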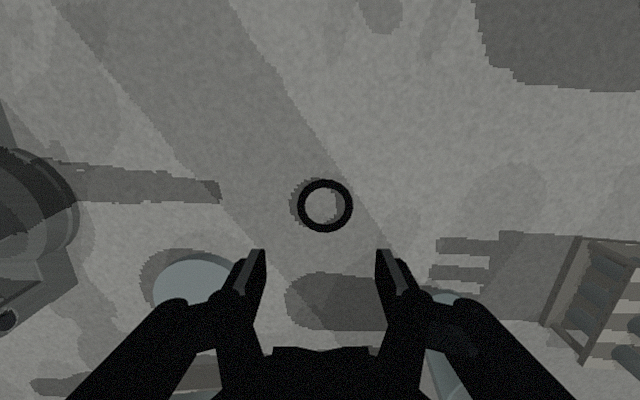

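Emit:
{"fn": "step_arm", "kwargs": {"plan": [[1.3,3,40,0,0,0],[1.3,3,70,0,0,0],[1.3,3,84,0,0,0],[1.3,3,89,0,0,0],[1.3,3,91,0,0,0],[1.3,3,92,0,0,0],[1.3,3,92,0,0,0]]}}

```text
clock: 12.65
tool_pos: [0.5758, 0.3044, -0.0301]
eef_rot: [0.002, 0.054, 0.999, -0.0]
wrist_force: [0.1, -0.8, 0.3]
gripper_width: 0.0615
```

Emit:
{"fn": "step_arm", "kwargs": {"plan": [[0,0,0.5,0,0,0],[0,0,0.5,0,0,0],[0,0,0.5,0,0,0],[0,0,0.5,0,0,0],[0,0,0.5,0,0,0]], "claw": 255, "newtons": 35}}

```text
clock: 13.15
tool_pos: [0.5763, 0.3047, -0.0293]
eef_rot: [0.002, 0.054, 0.999, 0.0]
wrist_force: [-2.6, -1.0, 7.9]
gripper_width: 0.0474
```

```bash
python3 -c "
from h import *
s,t,r=st();print(t)
duo('c19.png',(140,240,360,500))
print(totool([.5454,.166,.10],down(np.radians(-6))))
"
```

```text
[ 0.57627818  0.30469155 -0.02926288]
(array([  15.2, -141.1, -129.4]), array([ 0. ,  0.3, -0.2]))
```

View pics/c19.png

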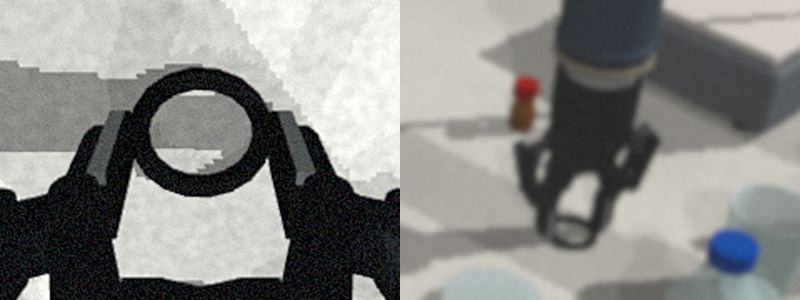

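Emit:
{"fn": "step_arm", "kwargs": {"plan": [[0,0,-5,0,0,0],[0,0,-25,0,0,0],[0,0,-60,0,0,0],[0,0,-100,0,0,0],[0,0,-130,0,0,0],[5,-40,-130,0,0,0],[10,-85,-130,0,0,0],[15,-130,-130,0,0,0],[15,-141,-130,0,0,0],[15,-141,-130,0,0,0]]}}

```text
clock: 14.25
tool_pos: [0.5459, 0.1637, 0.1015]
eef_rot: [0.003, 0.056, 0.998, -0.0]
wrist_force: [0.3, 0.1, -0.0]
gripper_width: 0.0472
```

```bash
python3 -c "
from h import *
c=snap('wrist','w20.png');s,t,r=st();print(t)
g=cv2.cvtColor(c['pixels'],cv2.COLOR_RGB2GRAY)
print(g[215:240,320],g[280:305,320])
for Z in (-36,): print([ontool(c,p,Z).round(1) for p in ((320,220.5),(320,298))])
print(totool([.5454,.0346,.07],down(np.radians(-6))))
a=c['pixels'][:,:,::-1][200:310,130:400]
cv2.imwrite('pics/c20.png',np.clip(cv2.resize(a,(800,326),interpolation=cv2.INTER_CUBIC).astype(float)*1.7,0,255).astype(np.uint8))
"
```

```text
[0.54618055 0.16621759 0.10133621]
[144 146 149 146 150 101  12   2   0   0  20  22  16   7  15  29   0  17
   0 134 147 142 139 140 139] [130 126 130 132 104  30   0   9  12   9  18  25  10  23   1  28   6   8
  90 128 133 132 131 129 128]
[array([ 25.8,  -2.1, -36. ]), array([-23.7,  -2.2, -36. ])]
(array([ -13.3, -131. ,   31.2]), array([ 0.1,  0.3, -0.2]))
```

View pics/c20.png

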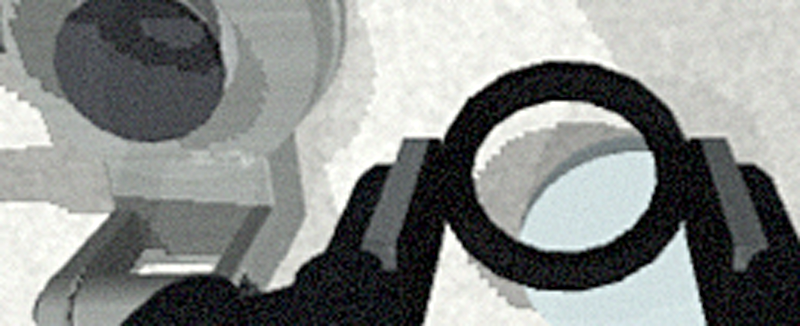

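Emit:
{"fn": "step_arm", "kwargs": {"plan": [[-5,-45,5,0,0,0],[-9,-90,10,0,0,0],[-13.8,-120,20,0,0,0],[-13.8,-131,30,0,0,0],[-13.8,-131,45,0,0,0],[-13.8,-131,60,0,0,0],[-13.8,-131,68,0,0,0],[-13.8,-131,70,0,0,0],[-13.8,-131,70,0,0,0]]}}

```text
clock: 15.2
tool_pos: [0.5463, 0.0358, 0.0311]
eef_rot: [0.003, 0.054, 0.999, 0.001]
wrist_force: [0.0, 0.3, 0.3]
gripper_width: 0.0473
```

```bash
python3 -c "
from h import *
duo('c21.png',(140,240,260,400))
c=snap('wrist','w21.png');s,t,r=st();print(t,s['wrist_force'])
g=cv2.cvtColor(c['pixels'],cv2.COLOR_RGB2GRAY)
print([ontool(c,p,-35.5).round(1) for p in ((320,220),(320,297.5))])
print(totool([.546,.0349,.0187],down(np.radians(-6))))
"
```

```text
[0.5465919  0.03499609 0.0317948 ] [-0.39984376 -1.31657765  0.21118665]
[array([ 26.1,   0.5, -35.5]), array([-23.5,   0.5, -35.5])]
(array([ 0.7, -0.2, 13.1]), array([ 0.1,  0.4, -0.2]))
```

View pics/c21.png

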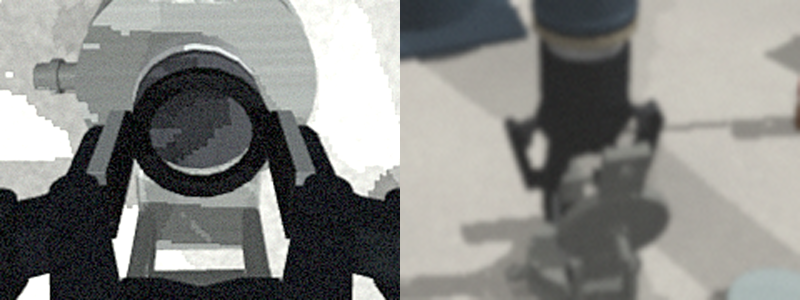

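Emit:
{"fn": "step_arm", "kwargs": {"plan": [[0.4,-0.2,6,0,0.3,0],[0.4,-0.2,10,0,0.3,0],[0.4,-0.2,12,0,0.3,0],[0.4,-0.2,13,0,0.3,0],[0.4,-0.2,13.6,0,0.3,0],[0.4,-0.2,13.6,0,0.3,0]]}}

```text
clock: 15.95
tool_pos: [0.546, 0.0348, 0.0187]
eef_rot: [0.001, 0.054, 0.999, 0.001]
wrist_force: [-2.2, 0.3, 8.3]
gripper_width: 0.0471
```

```bash
python3 -c "
from h import *
c=snap('wrist','w22.png');s,t,r=st();print(t,s['wrist_force'])
a=c['pixels'][:,:,::-1][205:300,260:380];cv2.imwrite('pics/c22.png',np.clip(cv2.resize(a,(800,600),interpolation=cv2.INTER_CUBIC).astype(float)*1.7,0,255).astype(np.uint8))
print(totool([.5463,.0349,.0187],down(np.radians(-6))))
"
```

```text
[0.54605444 0.03476436 0.0186931 ] [-4.01403184 -0.50109487  8.09564536]
(array([-0.2,  0.2, -0. ]), array([ 0.1,  0.1, -0.2]))
```

View pics/c22.png

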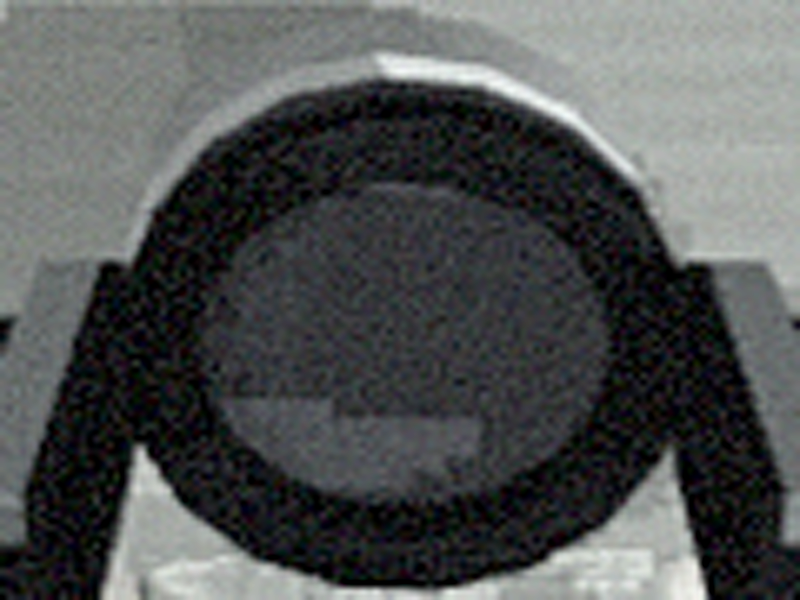

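```bash
python3 -c "
from h import *
c=snap('wrist');s,t,r=st()
print('seat front',onz(c,(319,213.6),.042),'crescent inner', onz(c,(319,217.3),.042),'as disc bottom; ring top front?', onz(c,(319,221),.054),'ring back',onz(c,(319,205+585/6.32-.5),.054),'inner',onz(c,(319,205+183/6.32-.4),.054),onz(c,(319,205+500/6.32-.4),.054))
print(proj(c,[.5198,.0375,.042]),proj(c,[.5208,.0375,.048]))
"
```

```text
seat front [0.52129094 0.0371377  0.042     ] crescent inner [0.5235765 0.0368864 0.042    ] as disc bottom; ring top front? [0.5207358  0.03721786 0.054     ] ring back [0.56929117 0.0318791  0.054     ] inner [0.52808337 0.03640998 0.054     ] [0.56001947 0.03289854 0.054     ]
[319.3441357  211.13224066] [319.53636235 216.7479973 ]
```

Emit:
{"fn": "step_arm", "kwargs": {"plan": [[0,0,-0.3,0,0,0],[0,0,-0.3,0,0,0],[0,0,-0.3,0,0,0],[0,0,-15,0,0,0],[0,0,-40,0,0,0],[0,0,-80,0,0,0],[0,50,-100,0,0,0],[0,100,-101,0,0,0],[0,131,-101,0,0,0],[0,131,-101,0,0,0]], "claw": 70}}

```text
clock: 17.05
tool_pos: [0.5598, 0.172, 0.12]
eef_rot: [0.001, 0.05, 0.999, 0.003]
wrist_force: [-0.2, -0.2, -0.6]
gripper_width: 0.062
```

Emit:
{"fn": "step_arm", "kwargs": {"plan": [[0,0,0,0,0,0],[0,0,0,0,0,0]]}}

```text
clock: 17.25
tool_pos: [0.5596, 0.1717, 0.1197]
eef_rot: [0.001, 0.05, 0.999, 0.003]
wrist_force: [1.0, -0.1, 0.1]
gripper_width: 0.0618
```

```bash
python3 -c "
from h import *
import pickle
c=snap('wrist','w23.png');s,t,r=st();print(t);pickle.dump(c,open('c23.pkl','wb'))
a=c['pixels'][:,:,::-1][150:250,120:240]
x=np.clip(cv2.resize(a,(800,667),interpolation=cv2.INTER_CUBIC).astype(float)*1.5,0,255).astype(np.uint8)[:600]
cv2.imwrite('pics/c23.png',x)
d=snap('top');a=d['pixels'][:,:,::-1][160:230,270:330]
cv2.imwrite('pics/c23t.png',np.clip(cv2.resize(a,(514,600),interpolation=cv2.INTER_CUBIC).astype(float)*1.3,0,255).astype(np.uint8))
"
```

```text
[0.55967416 0.1708869  0.11976056]
```

View pics/c23.png

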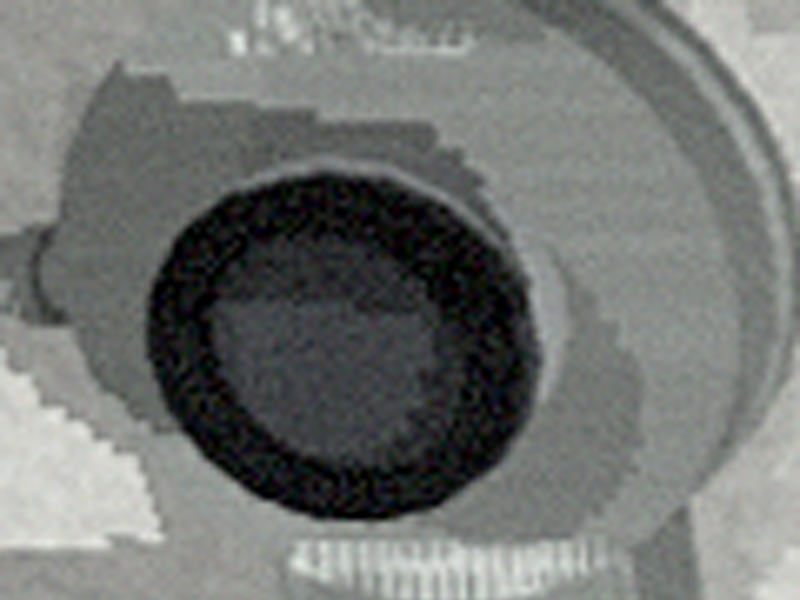

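View pics/c23t.png

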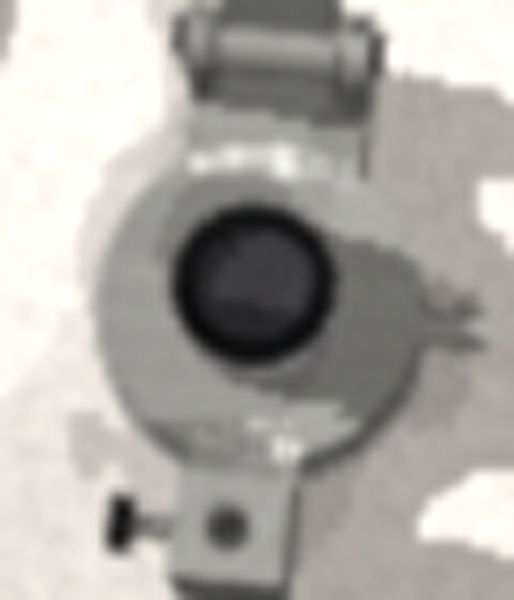

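```bash
python3 -c "
from h import *
import pickle
d=snap('top');c=pickle.load(open('c23.pkl','rb'))
for e,n in darkblob(d,(299.5,193),75,10): print('top',e,n,onz(d,e[0],.0535))
print('prev seat top',onz(d,(299.8,193.8),.042))
# wrist: ring extents in crop (148..533? , 170..520)
for u,v in ((148,330),(537,345),(330,172),(360,521)): print(onz(c,(120+u/6.667-.4,150+v/6.667-.4),.054).round(4))
for u,v in ((330,160),): print('seatfront',onz(c,(120+u/6.667-.4,150+v/6.667-.4),.042).round(4))
"
```

```text
top ((299.3849792480469, 192.89617919921875), (18.546110153198242, 19.458961486816406), 98.669189453125) 310 [0.54455754 0.03425401 0.0535    ]
prev seat top [0.54453494 0.03357971 0.042     ]
[0.5399 0.0129 0.054 ]
[0.5474 0.0646 0.054 ]
[0.521  0.0434 0.054 ]
[0.5705 0.0336 0.054 ]
seatfront [0.5216 0.037  0.042 ]
```

```bash
python3 -c "
from h import *
hx=np.array([np.cos(-.1047),np.sin(-.1047),0]);H=np.array([.6163,.0277,.066])
for cam in ('top','scene'):
  c=snap(cam)
  for l,s,n in (('lid_edge',.164,.003),('lid_hole',.147,.008)):
    d=manip.spot_point(cam,l)[:1]
    for x in d:
      best=min((np.linalg.norm(proj(c,H-s*np.cos(a)*hx+np.array([0,0,s*np.sin(a)])+n*(np.sin(a)*hx+np.array([0,0,np.cos(a)])))-x['pixel']),a) for a in np.arange(1.6,2.2,.01)); print(cam,l,x,best)
s,t,r=st();print(t)
cv2.imwrite('pics/c24.png',cv2.resize(snap('scene')['pixels'][:,:,::-1][150:250,270:400],(780,600),interpolation=cv2.INTER_CUBIC))
"
```

```text
top lid_edge {'pixel': [301.8, 122.9], 'p': 0.77} (np.float64(1.1641533910560242), np.float64(1.9200000000000004))
top lid_hole {'pixel': [299.6, 124.9], 'p': 0.84} (np.float64(3.6372067227198364), np.float64(1.9300000000000004))
scene lid_edge {'pixel': [321.0, 228.5], 'p': 0.58} (np.float64(30.275929258596854), np.float64(2.2000000000000006))
scene lid_hole {'pixel': [337.8, 195.1], 'p': 0.64} (np.float64(0.40537278398132304), np.float64(1.9200000000000004))
[0.55987573 0.17158093 0.12000518]
```

View pics/c24.png

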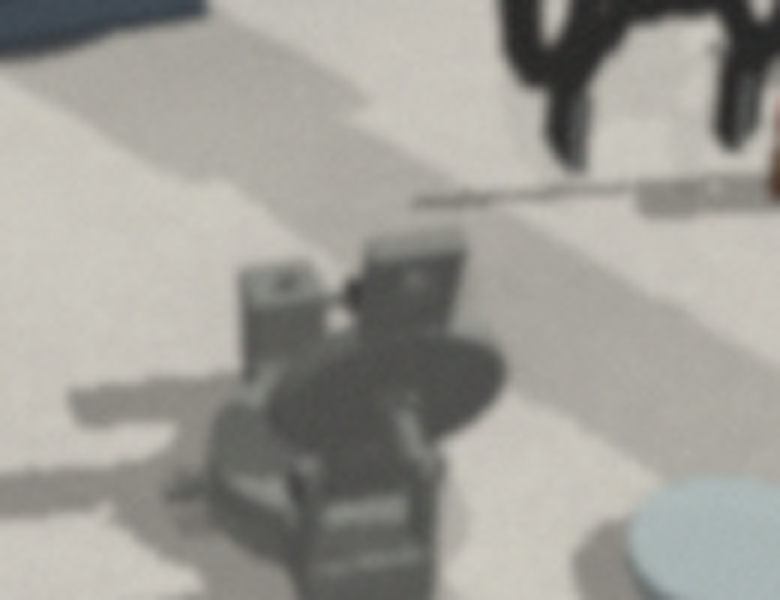

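```bash
python3 -c "
from h import *
a=snap('top');b=snap('scene')
def tri(p,q):
    o1,d1=ray(a,p);o2,d2=ray(b,q)
    A=np.stack([d1,-d2],1);x=np.linalg.lstsq(A,o2-o1,rcond=None)[0];return ((o1+d1*x[0]+o2+d2*x[1])/2).round(3)
print('blue',tri((262,90),(410,250)),tri((200,84),(476,224)),tri((235,67),(457,262)))
print('red',tri((337,82),(329,304)),tri((366,76),(291,324)))
print('lid edge',tri((301,120),(340,191)))
for p in ([.75,.17,.195],[.75,.02,.195]): print(totool([p[0],p[1],.167],down(np.radians(-6))))
"
```

```text
blue [0.798 0.131 0.121] [0.8   0.281 0.151] [0.859 0.201 0.122]
red [ 0.84  -0.06   0.076] [ 0.859 -0.139  0.072]
lid edge [0.682 0.024 0.216]
(array([-189.5,   17.6,  -46.6]), array([0.3, 0.1, 0.2]))
(array([-204.6, -131.6,  -47.4]), array([0.3, 0.1, 0.2]))
```

Emit:
{"fn": "step_arm", "kwargs": {"plan": [[0,0,-47,0,0,0],[-45,5,-50,0,0,0],[-90,10,-50,0,0,0],[-135,14,-50,0,0,0],[-175,17,-50,0,0,0],[-195,0,-50,0,0,0],[-202,-45,-50,0,0,0],[-204,-90,-50,0,0,0],[-205,-120,-50,0,0,0],[-205,-131,-50,0,0,0]], "claw": 255, "newtons": 40}}

```text
clock: 18.85
tool_pos: [0.7502, 0.0148, 0.1695]
eef_rot: [0.001, 0.053, 0.999, 0.001]
wrist_force: [0.1, -0.5, -0.3]
gripper_width: -0.0001
```

Emit:
{"fn": "step_arm", "kwargs": {"plan": [[0,0,0,0,0,0],[0,0,0,0,0,0]]}}

```text
clock: 19.05
tool_pos: [0.7503, 0.0157, 0.1695]
eef_rot: [0.001, 0.053, 0.999, 0.002]
wrist_force: [0.2, 0.2, -1.0]
gripper_width: 0.0002
```

```bash
python3 -c "
from h import *
s,t,r=st();print(t,s['gripper_width'],s['wrist_force'],s['joint_pos'].round(2))
duo('c25.png',(110,245,250,430));snap('wrist','w25.png')
print(totool([.75,.022,.167],down(np.radians(-6))))
"
```

```text
[0.75025766 0.01569467 0.16946815] 0.00017594493428364885 [ 0.19331994  0.22364031 -1.03488047] [-0.1   0.72  0.04  1.24 -0.04  1.18  1.41]
(array([0.8, 4.5, 2.4]), array([0.2, 0.1, 0.1]))
```

View pics/c25.png

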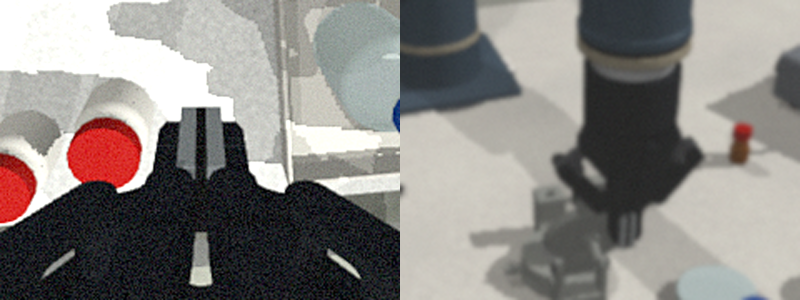

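View pics/w25.png

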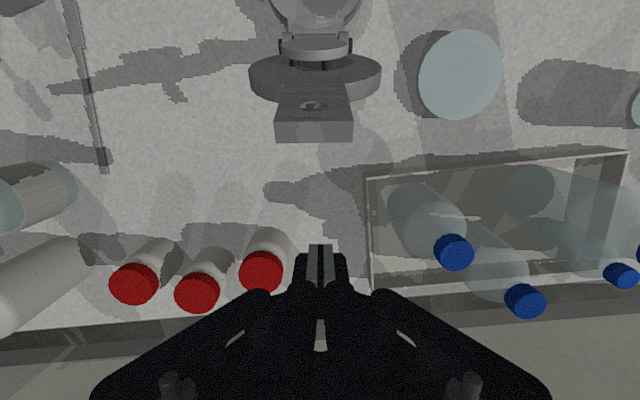

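Emit:
{"fn": "step_arm", "kwargs": {"plan": [[30,2,0,0,0,0],[48,2,0,0,0,0],[58,2,0,0,0,0],[68,2,0,0,0,0],[80,2,0,0,0,0],[92,2,0,0,0,0],[104,2,0,0,0,0],[116,2,0,0,0,0]]}}

```text
clock: 20.0
tool_pos: [0.6351, 0.0325, 0.1695]
eef_rot: [0.001, 0.051, 0.999, 0.002]
wrist_force: [1.0, -0.8, 0.5]
gripper_width: 0.0003
```

```bash
python3 -c "
from h import *
s,t,r=st();print(t,s['wrist_force'])
duo('c26.png',(110,245,250,430));
hx=np.array([np.cos(-.1047),np.sin(-.1047),0]);H=np.array([.6163,.0277,.066]);print('hx off',(t-H)@hx)
"
```

```text
[0.63509594 0.03245413 0.16947715] [ 0.97906101 -0.75014557  0.51995337]
hx off 0.018196162122013564
```

View pics/c26.png

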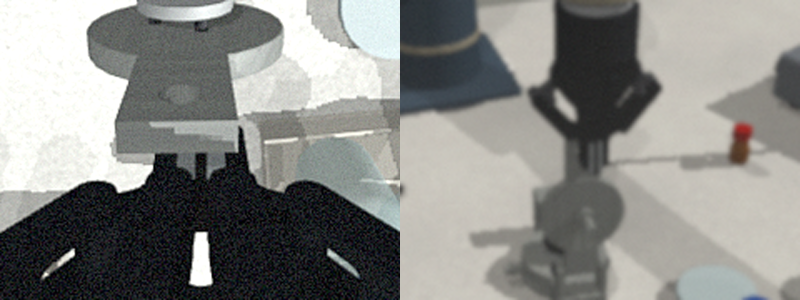

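Emit:
{"fn": "step_arm", "kwargs": {"plan": [[12,-2,0,0,0,0],[24,-2,0,0,0,0],[36,-2,0,0,0,0],[48,-2,3,0,0,0],[60,-2,7,0,0,0],[72,-2,13,0,0,0],[82,-2,20,0,0,0],[94,-2,29,0,0,0],[104,-2,38,0,0,0],[113,-2,48,0,0,0]]}}

```text
clock: 21.1
tool_pos: [0.5219, 0.0428, 0.1212]
eef_rot: [0.001, 0.051, 0.999, 0.002]
wrist_force: [0.5, -0.4, -0.2]
gripper_width: 0.0003
```

```bash
python3 -c "
from h import *
s,t,r=st();print(t,s['wrist_force'])
duo('c27.png',(110,245,250,430));
"
```

```text
[0.52186172 0.0428356  0.12119784] [ 0.5070261  -0.36159302 -0.19465775]
```

View pics/c27.png

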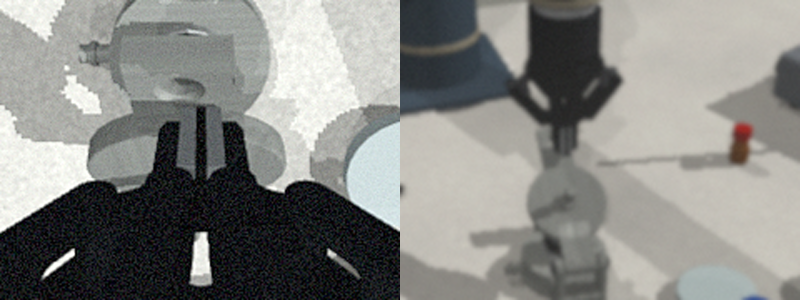

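```bash
python3 -c "
from h import *
print(totool([.5172,-.2716,.12],down(np.radians(-6))))
"
```

```text
(array([ -28.5, -313.1,   -0.9]), array([ 0.2, -0.1,  0.2]))
```

Emit:
{"fn": "step_arm", "kwargs": {"plan": [[0,0,-30,0,0,0],[-3,-40,-45,0,0,0],[-8,-85,-45,0,0,0],[-12,-130,-45,0,0,0],[-16,-175,-45,0,0,0],[-20,-220,-30,0,0,0],[-24,-265,-15,0,0,0],[-28,-300,-1,0,0,0],[-28.5,-313,-1,0,0,0],[-28.5,-313,-1,0,0,0]]}}

```text
clock: 22.2
tool_pos: [0.5172, -0.2738, 0.1201]
eef_rot: [-0.001, 0.052, 0.999, 0.002]
wrist_force: [0.8, 0.6, 0.1]
gripper_width: -0.0001
```

Emit:
{"fn": "step_arm", "kwargs": {"plan": [[0,0,0,0,0,0],[0,0,0,0,0,0],[0,0,0,0,0,0],[0,0,0,0,0,0]], "claw": 110}}

```text
clock: 22.6
tool_pos: [0.5177, -0.2727, 0.1205]
eef_rot: [-0.0, 0.051, 0.999, 0.002]
wrist_force: [-0.0, -0.6, 0.0]
gripper_width: 0.0485
```

```bash
python3 -c "
from h import *
s,t,r=st();print(t,s['gripper_width'])
c=snap('wrist','w28.png');import pickle;pickle.dump(c,open('c28.pkl','wb'))
for d in manip.spot_point('wrist','pin_grip')[:3]: print(d['p'],d['pixel'],onz(c,d['pixel'],.077))
snap('scene','s28.png')
"
```

```text
[ 0.51767848 -0.27269873  0.12051047] 0.048493777109996125
0.96 [273.3, 281.5] [ 0.58135258 -0.32164249  0.077     ]
0.78 [320.8, 215.3] [ 0.5210956  -0.27195272  0.077     ]
```

View pics/w28.png

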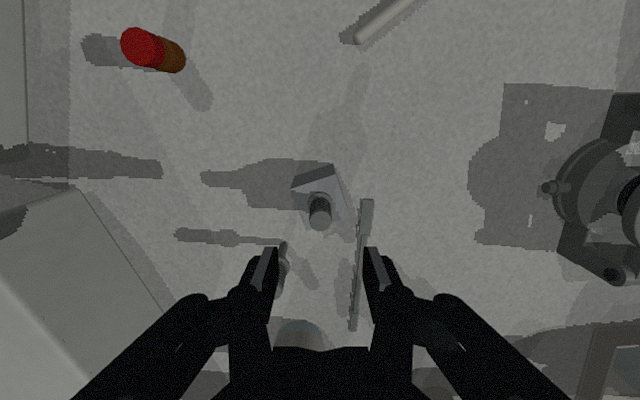

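View pics/s28.png

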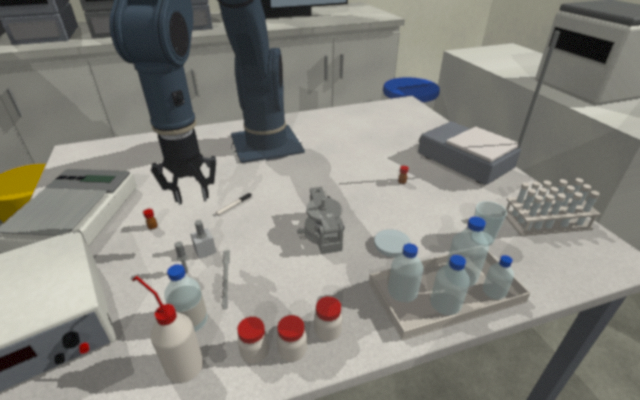

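```bash
python3 -c "
from h import *
import pickle
c=pickle.load(open('c28.pkl','rb'))
a=c['pixels'][:,:,::-1][150:300,240:390]
cv2.imwrite('pics/c28.png',np.clip(cv2.resize(a,(600,600),interpolation=cv2.INTER_CUBIC).astype(float)*1.7,0,255).astype(np.uint8))
for p in ((320,222),(320.5,219)): print(onz(c,p,.093))
"
```

```text
[ 0.52018801 -0.27258549  0.093     ]
[ 0.51770631 -0.27193998  0.093     ]
```

View pics/c28.png

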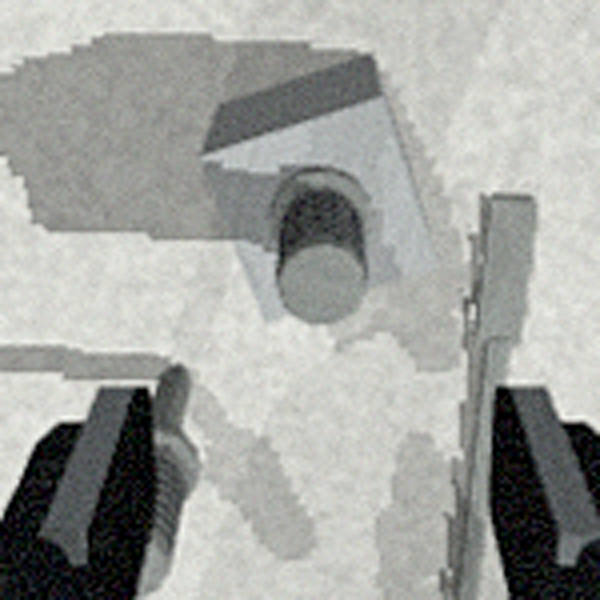

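```bash
python3 -c "
from h import *
import pickle
c=pickle.load(open('c28.pkl','rb'))
print(onz(c,(320.1,220.4),.093),onz(c,(319.6,200.5),.055))
print(totool([.5188,-.2722,.06],down(np.radians(-6))),totool([.5188,-.2722,.034],down(np.radians(-6))))
"
```

```text
[ 0.51884863 -0.27236977  0.093     ] [ 0.51549558 -0.27234171  0.055     ]
(array([-1.4,  1.1, 60.3]), array([ 0.2, -0.1,  0.1])) (array([-1.4,  1. , 86.3]), array([ 0.2, -0.1,  0.1]))
```

Emit:
{"fn": "step_arm", "kwargs": {"plan": [[-0.6,1,30,0.2,0,0],[-0.6,1,55,0.2,0,0],[-0.6,1,72,0.2,0,0],[-0.6,1,82,0.2,0,0],[-0.6,1,87,0.2,0,0],[-0.6,1,87,0.2,0,0]]}}

```text
clock: 23.35
tool_pos: [0.5179, -0.2721, 0.0331]
eef_rot: [-0.001, 0.052, 0.999, 0.0]
wrist_force: [-0.2, 0.1, 0.1]
gripper_width: 0.0487
```

Emit:
{"fn": "step_arm", "kwargs": {"plan": [[0,0,0,0,0,0],[0,0,0,0,0,0],[0,0,0,0,0,0],[0,0,0,0,0,0],[0,0,0,0,0,0],[0,0,0,0,0,0]], "claw": 255, "newtons": 90}}

```text
clock: 23.95
tool_pos: [0.5185, -0.2724, 0.0341]
eef_rot: [-0.0, 0.052, 0.999, -0.0]
wrist_force: [-0.6, -0.2, 7.6]
gripper_width: 0.0157
```

```bash
python3 -c "
from h import *
s,t,r=st();print(t,s['gripper_width'],s['wrist_force'])
c=snap('wrist','w29.png')
a=c['pixels'][:,:,::-1][150:300,240:390]
b=snap('scene')['pixels'][:,:,::-1][190:270,150:250]
cv2.imwrite('pics/c29.png',np.hstack([np.clip(cv2.resize(a,(400,400),interpolation=cv2.INTER_CUBIC).astype(float)*1.7,0,255).astype(np.uint8),cv2.resize(b,(400,400),interpolation=cv2.INTER_CUBIC)]))
"
```

```text
[ 0.51848058 -0.27241697  0.03414245] 0.015718627312886722 [-0.57246874 -0.17032655  7.60020311]
```

View pics/c29.png

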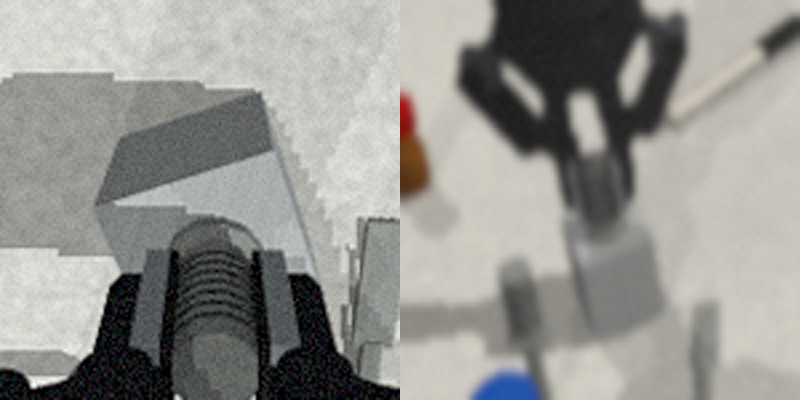

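Emit:
{"fn": "step_arm", "kwargs": {"plan": [[0,0,-3,0,0,0],[0,0,-10,0,0,0],[0,0,-25,0,0,0],[0,0,-50,0,0,0],[0,0,-80,0,0,0],[0,0,-110,0,0,0],[0,0,-126,0,0,0],[0,0,-126,0,0,0],[0,0,-126,0,0,0]]}}

```text
clock: 24.95
tool_pos: [0.5184, -0.2722, 0.1601]
eef_rot: [-0.0, 0.052, 0.999, -0.0]
wrist_force: [-0.3, -0.4, -1.0]
gripper_width: 0.0151
```

```bash
python3 -c "
from h import *
s,t,r=st();print(t,s['gripper_width'],s['wrist_force'])
c=snap('wrist','w30.png')
import pickle;pickle.dump((c,st()[1],st()[2].as_quat()),open('c30.pkl','wb'))
for d in manip.spot_point('wrist','pin_tip')[:2]: print(d['p'],d['pixel'],ontool(c,d['pixel'],32))
a=c['pixels'][:,:,::-1][150:300,240:390]
b=snap('scene')['pixels'][:,:,::-1][140:220,150:250]
cv2.imwrite('pics/c30.png',np.hstack([np.clip(cv2.resize(a,(400,400),interpolation=cv2.INTER_CUBIC).astype(float)*1.7,0,255).astype(np.uint8),cv2.resize(b,(400,400),interpolation=cv2.INTER_CUBIC)]))
b=snap('scene')['pixels'][:,:,::-1][170:260,280:400]
cv2.imwrite('pics/c30s.png',cv2.resize(b,(800,600),interpolation=cv2.INTER_CUBIC))
"
```

```text
[ 0.51836529 -0.27220359  0.16010262] 0.015121831201760375 [-0.3382783  -0.44247551 -1.01219267]
0.69 [576.1, 174.7] [ 33.4854835 193.6491512  32.       ]
0.66 [287.4, 228.5] [-11.23844342 -26.36583516  32.        ]
```

View pics/c30.png

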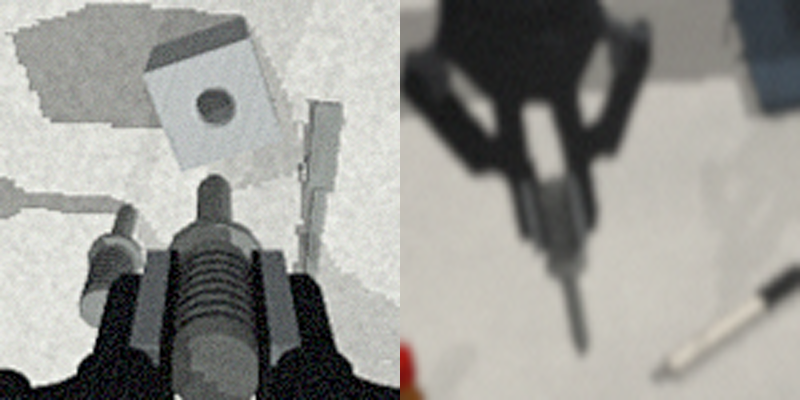

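View pics/c30s.png

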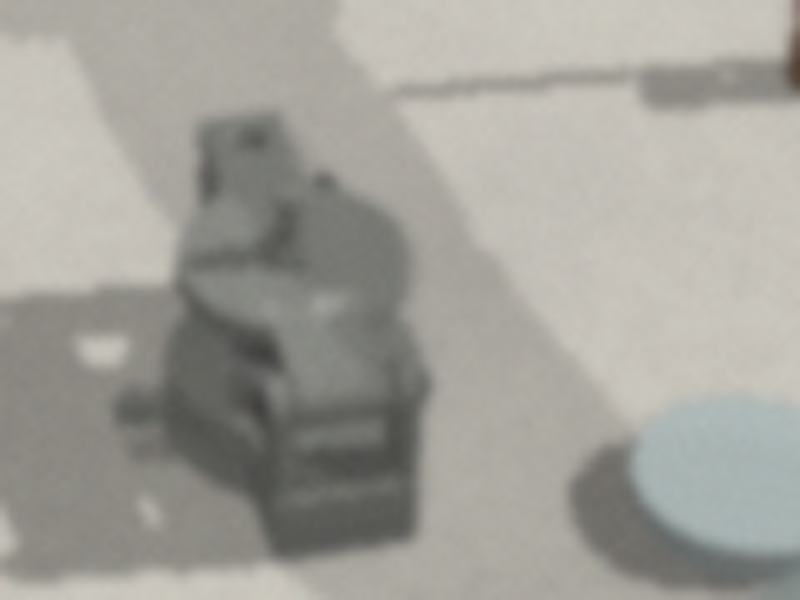

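```bash
python3 -c "
from h import *
import pickle
from types import SimpleNamespace
c,t,q=pickle.load(open('c30.pkl','rb'));r=R.from_quat(q)
a=c['pixels'][:,:,::-1][205:275,285:355]
cv2.imwrite('pics/c31.png',np.clip(cv2.resize(a,(600,600),interpolation=cv2.INTER_CUBIC).astype(float)*1.7,0,255).astype(np.uint8))
M=np.array(c['cam_to_world']);
def pj(p): return proj(c,t+r.apply(np.array(p)/1000)).round(1)
for p in ([3,0,32],[0,0,32],[-3,0,32],[0,5,26],[0,-5,26],[12,0,-16],[12,0,-21],[0,12,-16],[0,-12,-16],[0,0,-59],[9,0,-59],[-9,0,-59]): print(p,pj(p))
"
```

```text
[3, 0, 32] [319.9 212.5]
[0, 0, 32] [319.9 216. ]
[-3, 0, 32] [319.9 219.5]
[0, 5, 26] [326.3 218.9]
[0, -5, 26] [313.4 218.9]
[12, 0, -16] [319.8 227.6]
[12, 0, -21] [319.8 231. ]
[0, 12, -16] [338.8 244.9]
[0, -12, -16] [300.8 244.9]
[0, 0, -59] [319.7 287.4]
[9, 0, -59] [319.7 271.4]
[-9, 0, -59] [319.7 302.7]
```

View pics/c31.png

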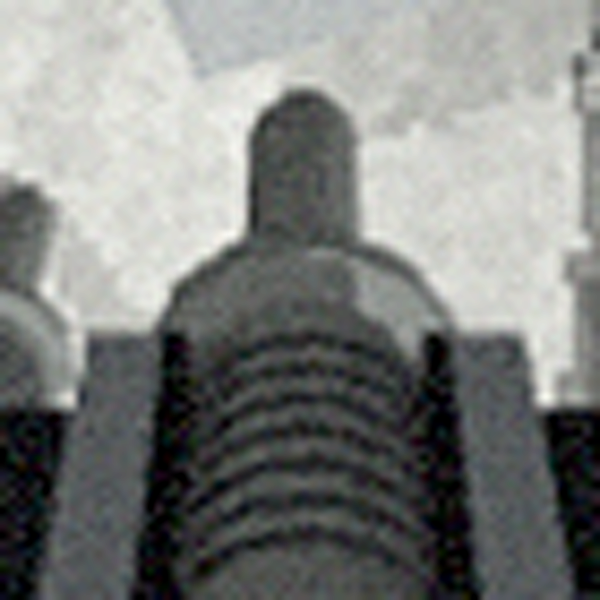

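```bash
python3 -c "
from h import *
import pickle
c,t,q=pickle.load(open('c30.pkl','rb'));r=R.from_quat(q)
print(onz(c,(320.6,189),.050))
x=c['pixels'][:,:,::-1][200:310,270:370].astype(float)*1.9
x=cv2.resize(np.clip(x,0,255).astype(np.uint8),(545,600),interpolation=cv2.INTER_NEAREST)
k=5.45
def circ(X,Y,Z,rad,col):
    pts=[]
    for a in np.linspace(0,2*np.pi,60):
        p=proj(c,t+r.apply(np.array([X+rad*np.cos(a),Y+rad*np.sin(a),Z])/1000));pts.append(((p[0]+.5-270)*k,(p[1]+.5-200)*k))
    cv2.polylines(x,[np.int32(pts)],True,col,1)
for X,col in ((0,(0,0,255)),(-2.2,(0,255,0))):
    circ(X,0,32,3,col);circ(X,0,-16,12,col);circ(X,0,-21,12,col);circ(X,0,-59,9,col)
cv2.imwrite('pics/c32.png',x)
"
```

```text
[ 0.51876675 -0.27143668  0.05      ]
```

View pics/c32.png

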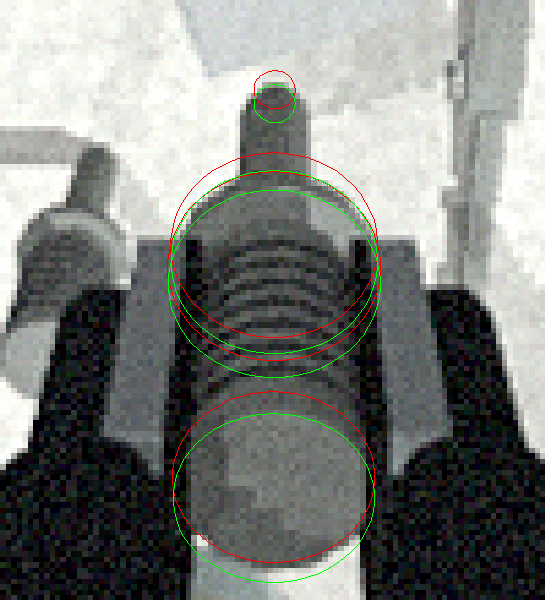

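```bash
python3 -c "
from h import *
print(totool([.4683,.0432,.165],down(np.radians(-6))))
b=snap('scene')['pixels'][:,:,::-1][170:260,280:400]
cv2.imwrite('pics/c33.png',cv2.resize(b,(400,300),interpolation=cv2.INTER_CUBIC))
"
```

```text
(array([ 82. , 308.4,  -5.8]), array([ 0. , -0.1,  0.1]))
```

Emit:
{"fn": "step_arm", "kwargs": {"plan": [[20,35,-25,0,0,0],[40,75,-30,0,0,0],[60,115,-30,0,0,0],[80,155,-30,0,0,0],[82,200,-30,0,0,0],[82,245,-30,0,0,0],[82,285,-20,0,0,0],[82,305,-6,0,0,0],[82,308.4,-6,0,0,0],[82,308.4,-6,0,0,0]]}}

```text
clock: 26.2
tool_pos: [0.468, 0.0432, 0.1649]
eef_rot: [-0.002, 0.051, 0.999, -0.0]
wrist_force: [0.4, -0.1, -1.3]
gripper_width: 0.0156
```

Emit:
{"fn": "step_arm", "kwargs": {"plan": [[0,0,0,0,0,0],[0,0,0,0,0,0]]}}

```text
clock: 26.4
tool_pos: [0.4682, 0.0417, 0.1652]
eef_rot: [-0.001, 0.052, 0.999, -0.0]
wrist_force: [-0.2, -0.3, 0.3]
gripper_width: 0.0156
```

```bash
python3 -c "
from h import *
import pickle
s,t,r=st();print(t,s['gripper_width'],s['wrist_force'])
c=snap('wrist','w34.png');pickle.dump((c,st()[1],st()[2].as_quat()),open('c34.pkl','wb'))
for d in manip.spot_point('wrist','lid_hole')[:2]: print(d['p'],d['pixel'],onz(c,d['pixel'],.08))
b=snap('scene')['pixels'][:,:,::-1][150:250,270:390]
cv2.imwrite('pics/c34s.png',cv2.resize(b,(720,600),interpolation=cv2.INTER_CUBIC))
"
```

```text
[0.46820002 0.04173878 0.16521256] 0.015599612111554355 [-0.22065562 -0.25754613  0.34320803]
0.69 [319.5, 184.5] [0.45634033 0.04268126 0.08      ]
0.59 [314.4, 202.5] [0.47404917 0.03577651 0.08      ]
```

View pics/w34.png

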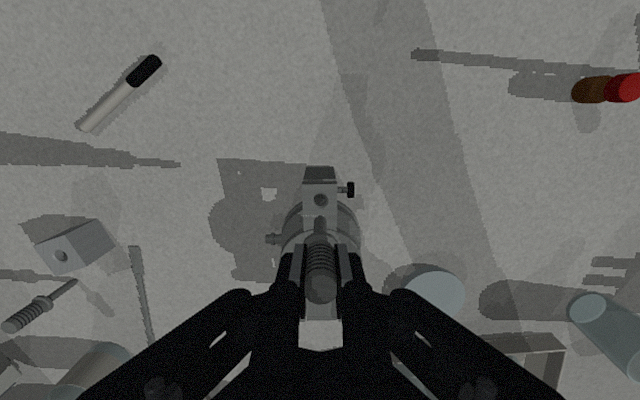

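View pics/c34s.png

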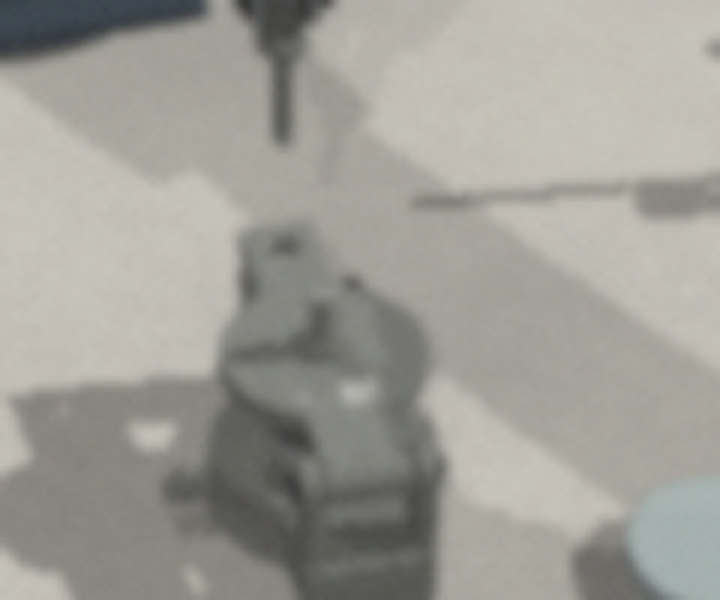

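```bash
python3 -c "
from h import *
import pickle
c,t,q=pickle.load(open('c34.pkl','rb'));r=R.from_quat(q)
x=c['pixels'][:,:,::-1][155:245,265:375].astype(float)*1.8
k=6.5
x=cv2.resize(np.clip(x,0,255).astype(np.uint8),None,fx=k,fy=k,interpolation=cv2.INTER_CUBIC)
def mk(p,col):
    u=proj(c,p);print(p,u.round(1));u=((u+.5-[265,155])*k).astype(int);cv2.drawMarker(x,tuple(int(v) for v in u),col,cv2.MARKER_CROSS,14,1)
mk([.4704,.043,.062],(0,0,255));mk([.4704,.043,.082],(0,255,0));mk([.4704,.043,.09],(255,0,0))
mk(t+r.apply([-.0021,0,.032]),(0,255,255))
cv2.imwrite('pics/c35.png',x)
"
```

```text
[0.4704, 0.043, 0.062] [321.3 192.8]
[0.4704, 0.043, 0.082] [321.3 198.9]
[0.4704, 0.043, 0.09] [321.4 201.6]
[0.47020516 0.04166493 0.13322639] [319.9 219.3]
```

View pics/c35.png

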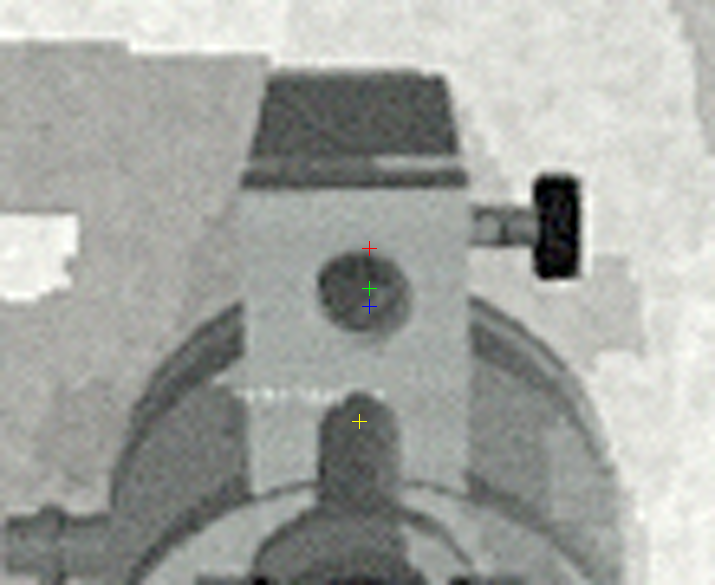

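```bash
python3 -c "
from h import *
print(totool([.4686,.0427,.122],down(np.radians(-6))))
"
```

```text
(array([-0.5,  0.5, 43.2]), array([-0. , -0.2,  0. ]))
```

Emit:
{"fn": "step_arm", "kwargs": {"plan": [[-0.5,0.5,20,0,-0.2,0],[-0.5,0.5,35,0,-0.2,0],[-0.5,0.5,42,0,-0.2,0],[-0.5,0.5,43,0,-0.2,0],[-0.5,0.5,43,0,-0.2,0]]}}

```text
clock: 27.05
tool_pos: [0.4688, 0.0426, 0.1225]
eef_rot: [0.0, 0.052, 0.999, -0.0]
wrist_force: [0.7, -1.3, 0.1]
gripper_width: 0.0158
```

```bash
cat > v.py <<'E'
from h import *
import sys
c=snap('wrist');s,t,r=st();print(t,s['wrist_force'],s['gripper_width'])
k=6.5
x=c['pixels'][:,:,::-1][170:260,265:375].astype(float)*1.8
x=cv2.resize(np.clip(x,0,255).astype(np.uint8),None,fx=k,fy=k,interpolation=cv2.INTER_CUBIC)
def circ(P,rad,col):
    pts=[(proj(c,np.array(P)+[rad*np.cos(a),rad*np.sin(a),0])+.5-[265,170])*k for a in np.linspace(0,6.3,50)]
    cv2.polylines(x,[np.int32(pts)],True,col,1)
circ([.4706,.0424,.082],.0065,(0,255,0))
circ(t+r.apply([-.002,0,.032]),.003,(0,255,255))
cv2.imwrite('pics/'+sys.argv[1],x)
print(totool([.4686,.0427,.122],down(np.radians(-6))))
E
python3 v.py c36.png
```

```text
[0.46901846 0.04267335 0.12272892] [ 0.19046897 -0.34292215 -0.63450446] 0.015687822372731756
(array([ 0.4, -0. ,  0.7]), array([-0. ,  0.1,  0. ]))
```

View pics/c36.png

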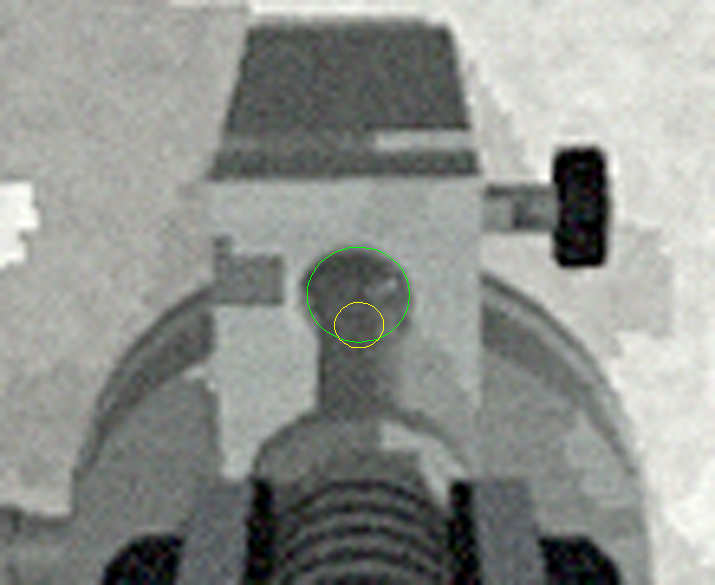

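Emit:
{"fn": "step_arm", "kwargs": {"plan": [[0.4,0,4,0,0.1,0],[0.4,0,8,0,0.1,0],[0.4,0,12,0,0.1,0],[0.4,0,15,0,0.1,0],[0.4,0,16,0,0.1,0]]}}

```text
clock: 27.6
tool_pos: [0.4688, 0.0426, 0.1064]
eef_rot: [-0.0, 0.052, 0.999, -0.0]
wrist_force: [0.8, -0.8, 0.3]
gripper_width: 0.0158
```

```bash
python3 v.py c37.png
```

```text
[0.4687473  0.04259698 0.1064492 ] [ 0.02153962 -0.94922245 -0.09482291] 0.0156359413871887
(array([  0.2,   0.1, -15.6]), array([-0., -0.,  0.]))
```

View pics/c37.png

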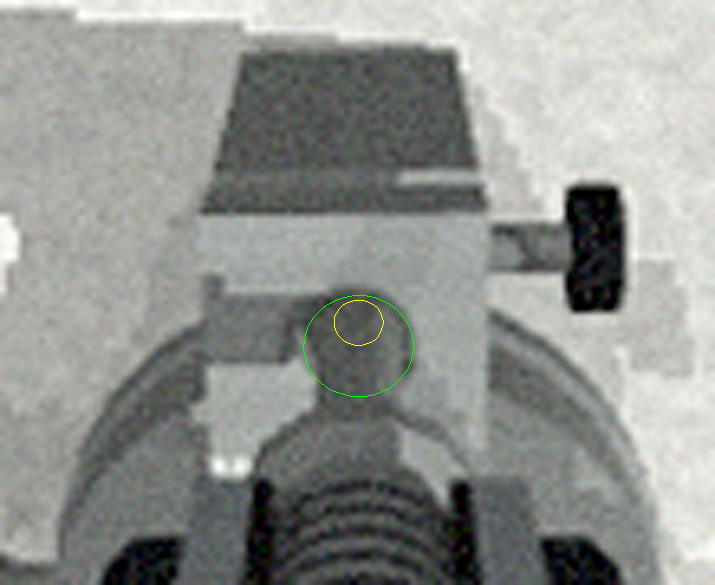

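Emit:
{"fn": "step_arm", "kwargs": {"plan": [[0,0,3,0,0,0],[0,0,6,0,0,0],[0,0,9,0,0,0],[0,0,12,0,0,0],[0,0,14,0,0,0]]}}

```text
clock: 28.15
tool_pos: [0.4689, 0.0424, 0.0922]
eef_rot: [-0.0, 0.052, 0.999, -0.0]
wrist_force: [1.4, -2.3, 0.8]
gripper_width: 0.0155
```

Emit:
{"fn": "step_arm", "kwargs": {"plan": [[0,0,2,0,0,0],[0,0,4,0,0,0],[0,0,6,0,0,0],[0,0,8,0,0,0],[0,0,8,0,0,0]]}}

```text
clock: 28.65
tool_pos: [0.4688, 0.0422, 0.0839]
eef_rot: [-0.0, 0.052, 0.999, -0.0]
wrist_force: [3.5, -2.5, -2.9]
gripper_width: 0.0157
```

```bash
python3 v.py c38.png; python3 -c "
from h import *
b=snap('scene')['pixels'][:,:,::-1][140:240,270:390]
cv2.imwrite('pics/c38s.png',cv2.resize(b,(720,600),interpolation=cv2.INTER_CUBIC))"
```

```text
[0.46881709 0.04224307 0.08395569] [ 1.43337961 -2.77263935 -2.86430335] 0.015531087661375427
(array([  0.3,   0.4, -38. ]), array([-0.1, -0. ,  0. ]))
```

View pics/c38.png

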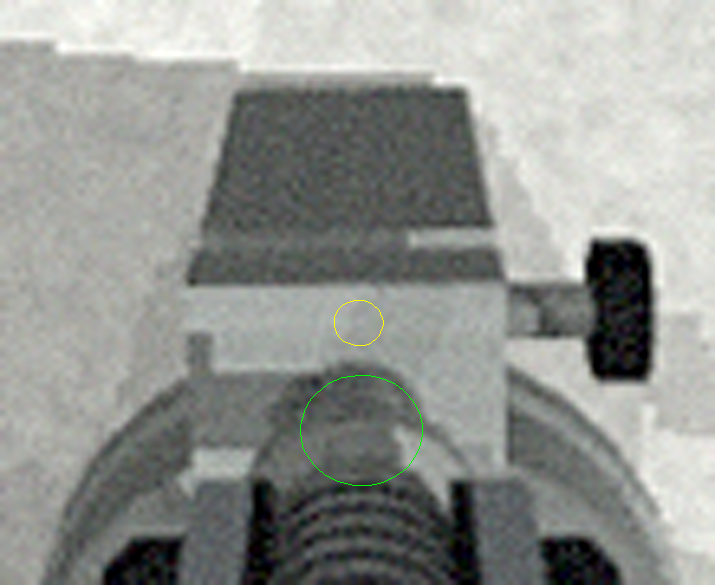

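View pics/c38s.png

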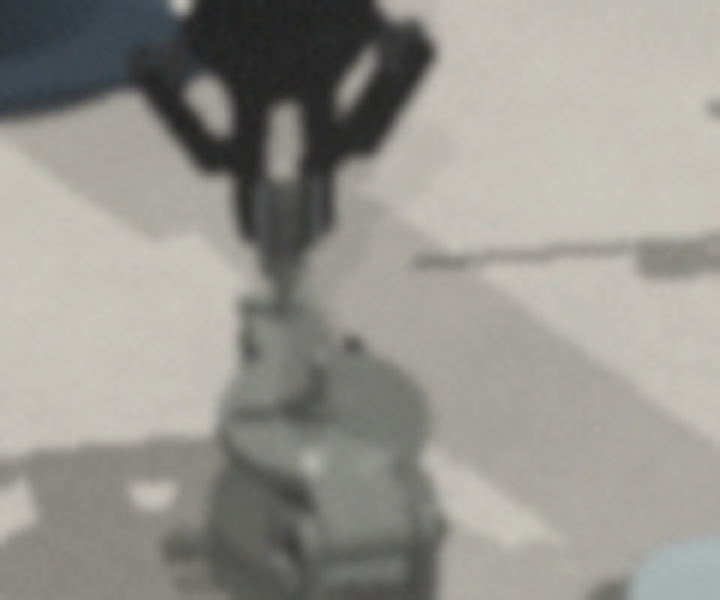

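Emit:
{"fn": "step_arm", "kwargs": {"plan": [[-0.4,-0.5,2,0,0,0],[-0.4,-0.5,4,0,0,0],[-0.4,-0.5,7,0,0,0],[-0.4,-0.5,10,0,0,0],[-0.4,-0.5,13,0,0,0],[-0.4,-0.5,15,0,0,0]]}}

```text
clock: 29.35
tool_pos: [0.469, 0.0418, 0.0686]
eef_rot: [-0.0, 0.052, 0.999, -0.0]
wrist_force: [-0.3, -0.9, -0.2]
gripper_width: 0.015
```

```bash
python3 v.py c39.png
```

```text
[0.46895349 0.04175005 0.06844461] [ 0.92548278 -0.52516447 -1.53198659] 0.015664189236699096
(array([  0.5,   0.9, -53.6]), array([-0.1, -0.1,  0. ]))
```

View pics/c39.png

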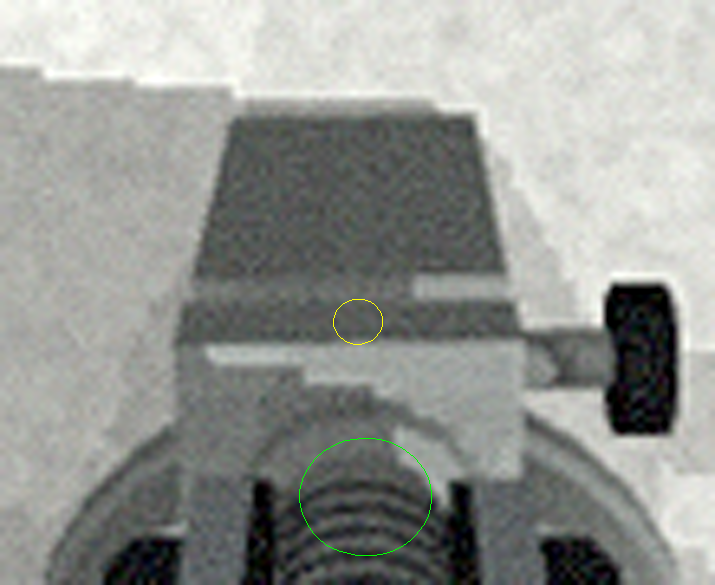

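Emit:
{"fn": "step_arm", "kwargs": {"plan": [[0,0,1.5,0,0,0],[0,0,3,0,0,0],[0,0,4.5,0,0,0],[0,0,6,0,0,0],[0,0,6,0,0,0]]}}

```text
clock: 29.9
tool_pos: [0.469, 0.0418, 0.0624]
eef_rot: [-0.0, 0.052, 0.999, -0.0]
wrist_force: [0.3, -1.3, -0.6]
gripper_width: 0.0156
```

Emit:
{"fn": "step_arm", "kwargs": {"plan": [[0,0,1.5,0,0,0],[0,0,3,0,0,0],[0,0,4.5,0,0,0],[0,0,4.5,0,0,0]]}}

```text
clock: 30.3
tool_pos: [0.469, 0.0417, 0.0581]
eef_rot: [-0.0, 0.052, 0.999, -0.0]
wrist_force: [-0.4, -1.3, 6.0]
gripper_width: 0.0155
```

```bash
python3 v.py c40.png; python3 -c "
from h import *
b=snap('scene')['pixels'][:,:,::-1][140:240,270:390]
cv2.imwrite('pics/c40s.png',cv2.resize(b,(720,600),interpolation=cv2.INTER_CUBIC))"
```

```text
[0.46901043 0.04167149 0.05802902] [ 0.20887883 -1.28383283  6.37278328] 0.01546862550017047
(array([  0.6,   0.9, -64. ]), array([-0.1, -0. ,  0. ]))
```

View pics/c40.png

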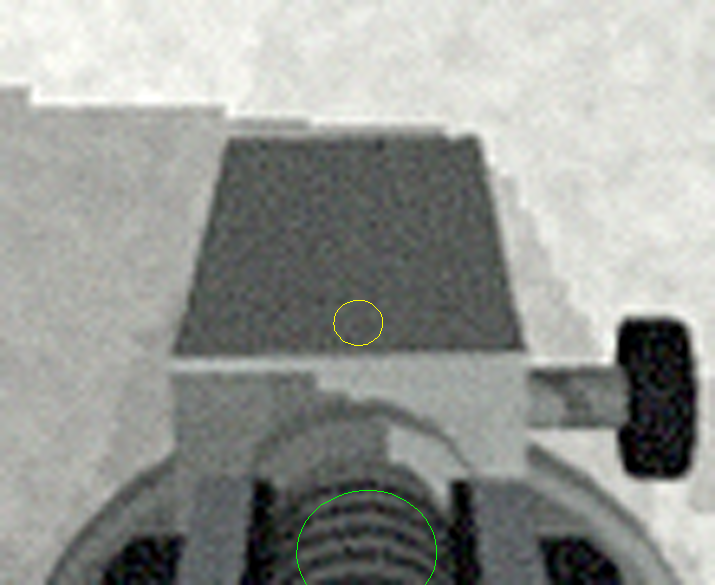

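View pics/c40s.png

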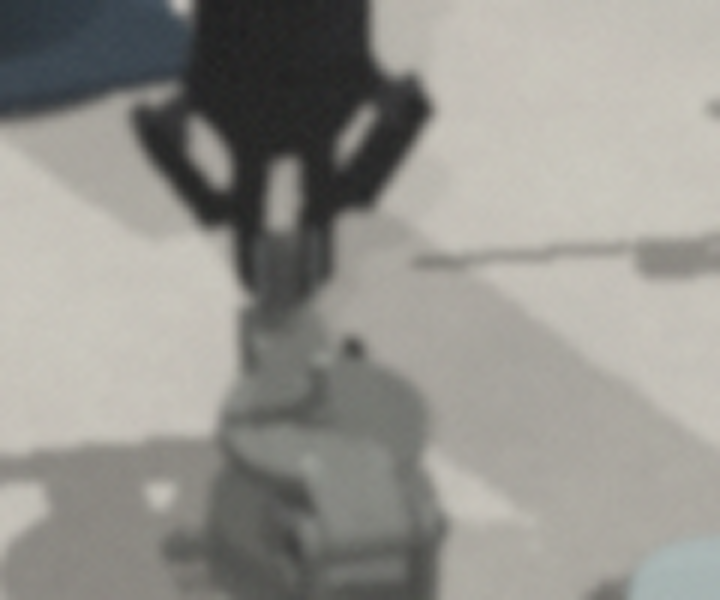

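Emit:
{"fn": "step_arm", "kwargs": {"plan": [[0,0,1,0,0,0],[0,0,2,0,0,0],[0,0,2,0,0,0]]}}

```text
clock: 30.7
tool_pos: [0.4691, 0.0417, 0.0576]
eef_rot: [0.0, 0.052, 0.999, -0.0]
wrist_force: [-5.6, -1.7, 31.1]
gripper_width: 0.0157
```

Emit:
{"fn": "step_arm", "kwargs": {"plan": [[0,0,1,0,0,0],[0,0,1,0,0,0],[0,0,1,0,0,0]]}}

```text
clock: 31.0
tool_pos: [0.4691, 0.0417, 0.0577]
eef_rot: [0.001, 0.053, 0.999, -0.0]
wrist_force: [-4.8, -0.2, 24.2]
gripper_width: 0.0155
```

```bash
python3 -c "
from h import *
for k in range(6): snap('top'); s,t,r=st(); print(s['clock'],t.round(4),s['wrist_force'].round(1),s['gripper_width'])
snap('scene','s41.png')
a=snap('top')['pixels'][:,:,::-1][100:260,160:480]
cv2.imwrite('pics/c41.png',cv2.resize(a,(800,400),interpolation=cv2.INTER_CUBIC))
c=snap('wrist','w41.png')
b=cv2.imread('pics/s41.png')[150:240,280:390];cv2.imwrite('pics/c41s.png',cv2.resize(b,(733,600),interpolation=cv2.INTER_CUBIC))
"; python3 v.py c42.png
```

```text
31.05 [0.4692 0.0417 0.0578] [-4.6 -1.7 24.7] 0.015476927648217457
31.1 [0.4691 0.0416 0.0577] [-5.6 -1.1 24.4] 0.015576001077113351
31.15 [0.4692 0.0417 0.0577] [-4.9 -1.1 25.6] 0.015482510192343058
31.2 [0.4692 0.0417 0.0577] [-4.2 -2.3 25.3] 0.015334308449622825
31.25 [0.4692 0.0417 0.0577] [-5.1 -2.1 25. ] 0.015597787610969019
31.3 [0.4692 0.0417 0.0577] [-4.7 -1.9 24.3] 0.015885677037197083
[0.46917077 0.04164669 0.05774943] [-5.34277028 -2.02043799 25.53865165] 0.0158763929669697
(array([  0.6,   1. , -64.3]), array([-0. ,  0.1, -0. ]))
```

View pics/c41.png

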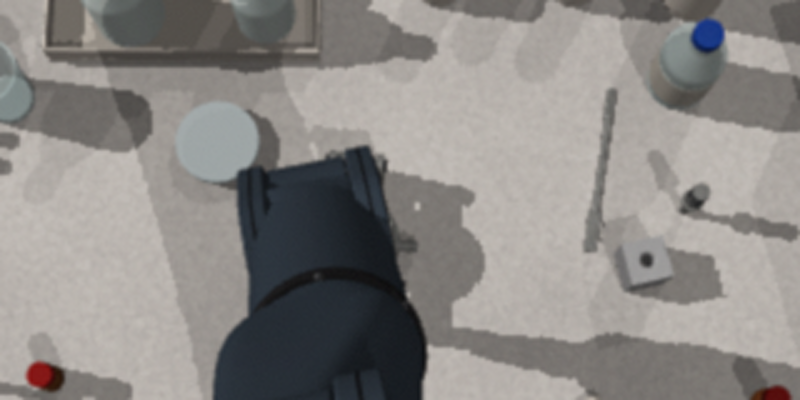

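View pics/c42.png

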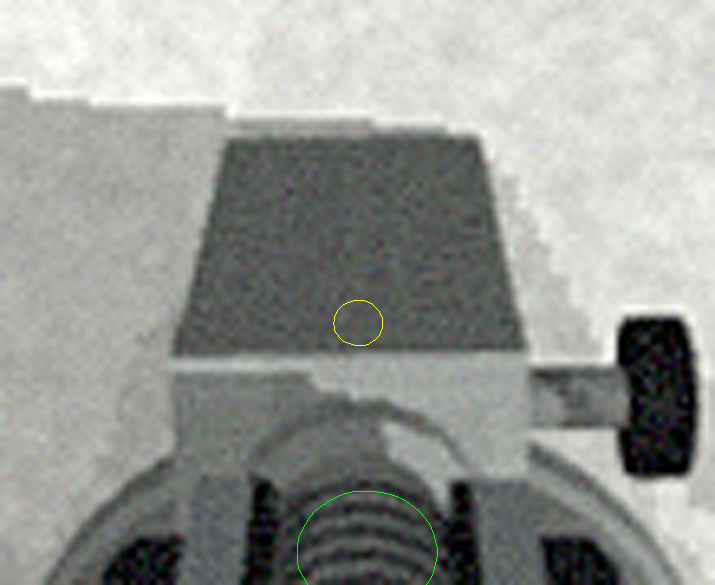

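View pics/c41s.png

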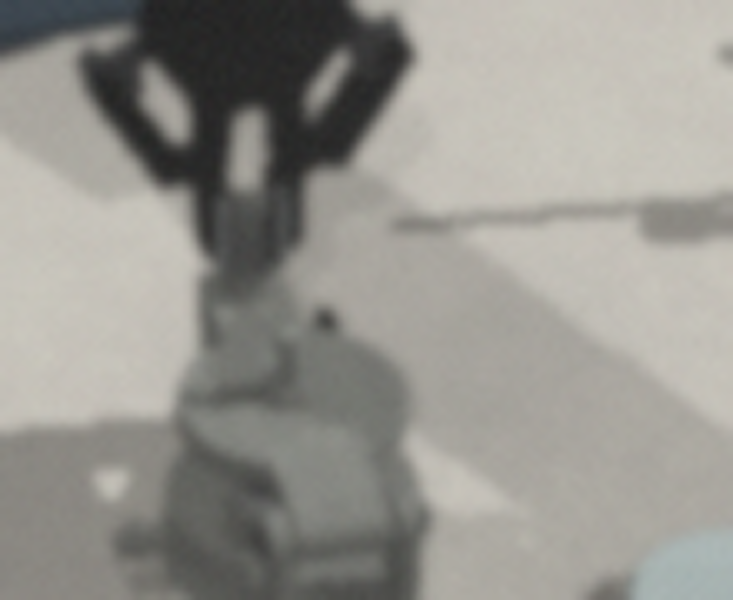

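```bash
python3 -c "
from bench import manip
print(manip.sign_off())
s=manip.get_state();print(s['clock'],s['wrist_force'],s['gripper_width'])"
```

```text
the job is handed in; nothing more can be done
None
the job is handed in; nothing more can be done
```

The filter holder is loaded and the lid is shut. The pin is through the lid's hole into the latch post, still gripped and pressed down, ready for the thumbscrew. I handed the job in about 31 s after the start.

**How it was done**
- I laid the disc on the seat and the ring on the disc, letting go of each.
- I swung the lid over with the shut fingers to about 0.6 rad, and it sank onto the ring by itself.
- I took the pin from the stand. It is the one nearest the base; the free-standing look-alike was left alone.
- I pushed the pin down until its collar was on the lid and pressed.

**Last checks**
- **Lid shut:** the reported TCP height held at 57.7 mm against a hard stop. I had predicted about 58 mm for a fully shut lid. No gap showed between lug and post in the wrist picture.
- **Push and grip:** the push held steady at about 25 N down over 0.3 s, and the pin did not slip in the fingers (opening about 15.6 mm).
- **Bystanders:** none that I could see in the last top view had moved, but part of the bench was hidden by the arm.

**Disagreements**
- **Disc and ring centring:** the top camera put the ring within about 0.7 mm of the seat centre. The wrist camera suggested the disc sits 1 to 2 mm towards the hinge. I left it so.
- **Finger length:** the visible fingertips ended about 30 mm behind the reported TCP, so I set the working heights from the pictures instead.
- **Scene camera:** it read about 8 mm farther out in x than the top and wrist cameras, which agreed with each other, so I did not use it for position.

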